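# Reload the granule magazine behind the stop

## Robot

A 6-joint arm with a two-finger parallel gripper is mounted at the origin on the work surface. World frame = base frame: x ahead of the robot, y to its left, z up, the work surface at z = 0. Lengths are in mm, angles in degrees, forces in N, time in s.
With the tool pointing down it reaches from about 300 to 850 mm from the base axis. Payload 4.2 kg.
Tool frame: the origin (TCP) lies at the centre of the arm's flange, where the gripper is bolted on; the fingertips stand 191 mm ahead of it and the grasp point (between the pads) lies 172 mm ahead of it; z points along the fingers, y is the direction in which the jaws open and shut (so a half turn about z gives the same grasp; the last joint's range is limited). The gripper opens to 91 mm and grips with 3 to 60 N. Pads are 32 mm wide; open, the fingers measure 118 mm over their backs; the gripper's body (76 mm by 178 mm) begins 60 mm behind the grasp point.
Start: joints at [74.542, 18.312, 89.639, -0, 72.044, -1.146], TCP at [142.143, 557.152, 404.776] pointing down, gripper open.
Joint ranges: [-177.97, 177.97], [-48.28, 115.42], [12.27, 149.76], [-77.06, 257.06], [2.81, 150.46], [-146.56, 146.56]. Speed limits (degrees/s): [147.25, 147.25, 180, 180, 180, 180].

## Interface

Orientations are given as [roll, pitch, yaw] about the fixed x, y, z axes, in that order (R = Rz(yaw) Ry(pitch) Rx(roll)).
In Python, from workcell import status, vision, ticket gives the robot as it stands.
- The arm moves only by the shell command python3 -m jog 'ROWS' [FORCE]. ROWS is JSON, a list of rows, each a list of 7 numbers: the finger opening in m, from 0 to 0.0912, then the shift along the tool's x, y, z in m, then the turn, a rotation vector about the tool's x, y, z in rad. A call has 1 to 12 rows; each row shifts and turns the commanded pose from where the row before left it, along the tool's axes as they then stand; what a row does not reach is not made up. A row lasts 1/8 s, in which the tool goes at most 62.5 mm and 10.7 degrees, less where a joint would pass 70% of its speed; a pose out of reach is approached as far as the arm can. A call with a gripper value outside its range is refused whole. The fingers move at their own pace and stop on an object; FORCE is the grip in N (left out, the last holds). Time passes only in rows, so rows that do not move let the fingers close. It gives the time, the measured TCP pose, the force and the opening at its end, in the units of the state.
- status.state(): the state, without advancing time (a new reading comes with each control period).
- vision.grab_frame(name): name is "side" or "top" or "wrist"; returns a dict with "color" (420x560x3 uint8, blue, green, red), "depth" (420x560 float32, mm along the optical axis (not along the pixel's ray), 0 where there is no reading), "fov_y" (degrees; the focal length in pixels is half the picture's height over the tangent of half this angle, whatever the lens; pixels are square), "cx", "cy" (the principal point, pixels), "k1" (the pictures are not rectified: a ray, as slopes to the right and down, at radius r is drawn at 1 + k1 r^2 times it, then the intrinsics apply), "pose" (4x4, takes a point from camera to world coordinates). Camera axes: x right, y down, z forward; pixel columns grow to the right and rows downward; lengths in mm; the calibration is good to about 2 mm. A picture is of the moment at which its call begins.
- ticket.job_done(): hands the job in, once; it reports no verdict.
Trained networks look in the newest picture that a camera, given by its name, has taken for a name from the list of things; names that differ only in an ending like _2 or _b are one class to them, and where a whole thing is asked for, a point or a joint stands for the part that bears it (a point fixed in the world has none). Each returns a list of dicts, best first, with "p" (0 to 1); they miss things now and then, are a little off and sometimes report something else, mostly with a low value. They report only what shows in the picture. A call takes as long as a camera call. They do not tell look-alikes from the thing itself.
- vision.find_in(camera, label): "location" ([x, y, z] in mm, in world coordinates, good to about 4 mm: the middle of the surface that is visible of it).
- vision.silhouettes(camera, label): "pixels" (420x560 bool, what is visible of it).
The state is a dict: "time_s": time; "qpos": joint angles; "qvel": joint speeds; "effort": joint torques, N m; "ee_pos": TCP position; "ee_rot": TCP orientation; "force": force on the tool from outside, world axes, zero at the start; "torque": the same for the moment, N m; "gripper_width": finger opening in mm.
Only numpy, scipy, OpenCV 4.12 (cv2) and the standard library are available. Lean on these libraries where they do the work, as an engineer would, in place of code of your own. Each camera call takes 0.05 s, during which the arm holds its last target.

## Task

Restock the herb-granule dispenser: before touching any cartridge press its red mushroom stop down until it latches and leave it latched while you work; then take the empty red-capped cartridge out of the magazine into the steel return tray and stand every full green-capped cartridge, cap up and fully down, in a magazine socket of its own. When all that is done, twist the stop clockwise so that it springs up again. Leave the other things on the counter where they are.

Things in the scene. Friction and masses are not known exactly. Their poses are not given: they have to be found in the camera images.
- cart0: full granule cartridge: square white bar 140 x 28 x 28 mm, 0.12 kg, with a brown stripe on each face, a green cap (last 24 mm) at one end and a grey foot at the other. At the start it lies on the counter, foot towards the robot. Origin at its centre; x axis runs along it and points to the green cap end. May be absent (None)
- cart1: full granule cartridge: square white bar 140 x 28 x 28 mm, 0.12 kg, with a brown stripe on each face, a green cap (last 24 mm) at one end and a grey foot at the other. At the start it lies on the counter, foot towards the robot. Origin at its centre; x axis runs along it and points to the green cap end. May be absent (None)
- cart2: full granule cartridge: square white bar 140 x 28 x 28 mm, 0.12 kg, with a brown stripe on each face, a green cap (last 24 mm) at one end and a grey foot at the other. At the start it lies on the counter, foot towards the robot. Origin at its centre; x axis runs along it and points to the green cap end. May be absent (None)
- cart3: full granule cartridge: square white bar 140 x 28 x 28 mm, 0.12 kg, with a brown stripe on each face, a green cap (last 24 mm) at one end and a grey foot at the other. At the start it lies on the counter, foot towards the robot. Origin at its centre; x axis runs along it and points to the green cap end. May be absent (None)
- cart4: full granule cartridge: square white bar 140 x 28 x 28 mm, 0.12 kg, with a brown stripe on each face, a green cap (last 24 mm) at one end and a grey foot at the other. At the start it lies on the counter, foot towards the robot. Origin at its centre; x axis runs along it and points to the green cap end. May be absent (None)
- spent: the empty cartridge: the same 140 x 28 x 28 mm shape in grey with a red cap and black stripes; at the start it stands in one of the magazine's sockets, cap up. Origin at its centre; x axis points to the red cap end
- magazine: fixed magazine: steel plate 75 x 312 mm with five white square sockets in a row, at y = -120, -60, 0, 60, 120 mm, x = 0. Each is 46 mm square outside, 38 mm inside, open above; rim 76 mm and floor 9 mm above the origin (centre of the plate's underside, on the counter). A cartridge standing in a socket has its top at 149 mm. x points roughly away from the robot
- tray: fixed open steel return tray 130 (x) x 180 (y) mm outside, walls 28 mm high and 4 mm thick, floor 4 mm. Origin at the centre of its underside
- stop (a joint): how far the red mushroom head of the stop is pushed down, in m: 0 up (running), 0.012 at the end of its travel. It is sprung (4 N at the top, some 13 N at the bottom) and latches by itself when pushed to 0.010 or more; latched it rests at about 0.0075
- stop_turn (a joint): how far the head is twisted clockwise seen from above, in rad: 0 to 1.2; a weak spring turns it back when let go. Twisting it past about 0.6 while latched frees the latch and the head springs up (once the fingers let it)
- stop_top (a point): centre of the top of the red mushroom head, which is round, 43 mm across; its side, to grip for twisting, lies 5 to 23 mm below this point, with a 22 mm neck below. This point is 46 mm (latched 38 mm) above its yellow box (90 x 90 mm, 60 mm high, fixed on the counter) and moves with the head
- jar: bystander, not to be disturbed: lidded blue and white porcelain jar, 100 mm wide, 140 mm tall. Origin at the centre of its underside
- bottle: bystander, not to be disturbed: amber glass jar with white cap, 56 mm wide, 110 mm tall. Origin at the centre of its underside
- scoop: bystander, not to be disturbed: brass spoon 170 mm long, lying. Origin at the centre of its underside
- weight: bystander, not to be disturbed: brass weight, 36 mm wide, 48 mm tall. Origin at the centre of its underside
- slipblock: bystander, not to be disturbed: flat dark wood block with a paper, 110 x 75 x 16 mm. Origin at the centre of its underside
- bowl: bystander, not to be disturbed: white bowl, 110 mm wide, 45 mm tall. Origin at the centre of its underside
Mind the look-alikes: they are no part of the job. There is more than one size of the spent; the job needs the middle-sized.

How it is judged (in metres and radians):
On the way, in this order (a step that is already met when the one before it is completed fails the run):
1. the stop is pressed and stays latched (value of joint stop above 0.005 m), for 0.5 s.
2. with the stop still latched, the empty cartridge is in the return tray and every full one stands in a socket, released (x of cart0 in the frame of magazine between -0.022 and 0.022 m and y of cart0 in the frame of magazine between -0.145 and 0.145 m and z of each of cart0, cart1, cart2, cart3, cart4 in the frame of magazine below 0.088 m and angle between each of cart0, cart1, cart2, cart3, cart4's own x axis and vertical below 0.3 rad and x of cart1 in the frame of magazine between -0.022 and 0.022 m and y of cart1 in the frame of magazine between -0.145 and 0.145 m and x of cart2 in the frame of magazine between -0.022 and 0.022 m and y of cart2 in the frame of magazine between -0.145 and 0.145 m and x of cart3 in the frame of magazine between -0.022 and 0.022 m and y of cart3 in the frame of magazine between -0.145 and 0.145 m and x of cart4 in the frame of magazine between -0.022 and 0.022 m and y of cart4 in the frame of magazine between -0.145 and 0.145 m and x of spent in the frame of tray between -0.06 and 0.06 m and y of spent in the frame of tray between -0.085 and 0.085 m and z of spent in the frame of tray below 0.09 m and value of joint stop above 0.005 m and contact force between the fingers and cart0 below 0.2 N and contact force between the fingers and cart1 below 0.2 N and contact force between the fingers and cart2 below 0.2 N and contact force between the fingers and cart3 below 0.2 N and contact force between the fingers and cart4 below 0.2 N and contact force between the fingers and spent below 0.2 N), for 0.2 s.
3. the stop has been twisted free and is up again (value of joint stop below 0.0015 m), for 0.2 s.
At the end, for the whole second after the job is handed in: Every full cartridge present stands cap up in a socket (upright to 0.3 rad, foot within 9 mm of its floor), the empty one rests in the return tray (standing or lying, its centre inside), the stop is up (within 1.5 mm), all released and at rest (x of cart0 in the frame of magazine between -0.022 and 0.022 m and y of cart0 in the frame of magazine between -0.145 and 0.145 m and z of each of cart0, cart1, cart2, cart3, cart4 in the frame of magazine below 0.088 m and angle between each of cart0, cart1, cart2, cart3, cart4's own x axis and vertical below 0.3 rad and x of cart1 in the frame of magazine between -0.022 and 0.022 m and y of cart1 in the frame of magazine between -0.145 and 0.145 m and x of cart2 in the frame of magazine between -0.022 and 0.022 m and y of cart2 in the frame of magazine between -0.145 and 0.145 m and x of cart3 in the frame of magazine between -0.022 and 0.022 m and y of cart3 in the frame of magazine between -0.145 and 0.145 m and x of cart4 in the frame of magazine between -0.022 and 0.022 m and y of cart4 in the frame of magazine between -0.145 and 0.145 m and x of spent in the frame of tray between -0.06 and 0.06 m and y of spent in the frame of tray between -0.085 and 0.085 m and z of spent in the frame of tray below 0.09 m and linear speed of each of cart0, cart1, cart2, cart3, cart4, spent below 0.02 m/s and value of joint stop below 0.0015 m); the robot touches nothing.
It fails at once if a cartridge is handled while the stop is not latched (value of joint stop below 0.004 m and (contact force between the fingers and cart0 above 0.5 N or contact force between the fingers and cart1 above 0.5 N or contact force between the fingers and cart2 above 0.5 N or contact force between the fingers and cart3 above 0.5 N or contact force between the fingers and cart4 above 0.5 N or contact force between the fingers and spent above 0.5 N)).
It fails at once if a bystander is pushed more than 40 mm from its place (distance of any of jar, bottle, scoop, weight, slipblock, bowl from where it was at the start of the episode above 0.04 m).
Of cart0, cart1, cart2, cart3, cart4 only 3 to 5 are there at a start; the rules pass over those that are not, and their reading is None.
At some moment in a run one of cart0, cart1, cart2, cart3, cart4 may be knocked a few centimetres aside while the robot is not near it.
Once in a run the grip may slacken for a moment while it holds something.
It also fails if it takes over 210 s, if anything falls off the work surface, if the arm or the gripper's body presses on something with over 40 N, if the wrist force passes 120 N, or if a joint passes its speed limit or range.

## Working session

There is one attempt and no reset: what is moved stays moved. The work goes in short steps, Python scripts to look and compute and a shell command to move; the robot and the scene stay as the last step left them, time stands still between calls to the robot, and variables do not carry over. Pictures are saved under pics/ and viewed, and the job is handed in when it is done.

```bash
ls; mkdir -p pics; python3 - <<'E'
from workcell import status, vision
import cv2
print(status.state())
for n in ("side","top","wrist"):
    f=vision.grab_frame(n); cv2.imwrite(f"pics/a_{n}.png",f["color"]); print(n,f["fov_y"],f["cx"],f["cy"],f["k1"],f["pose"].round(3).tolist())
E
```

```text
pics
{'time_s': 0.0, 'qpos': array([ 7.45445894e+01,  1.83530882e+01,  8.97045030e+01,  1.04108697e-03,
        7.20426035e+01, -1.14474843e+00]), 'qvel': array([-0.02075153,  0.00971342,  0.01094855, -0.03047553, -0.00255791,
       -0.05893648]), 'effort': array([-1.84598910e-03, -4.12462378e+01, -2.31966090e+01,  7.22762081e-02,
        4.57907771e-02, -1.67836506e-04]), 'ee_pos': array([142.0742979 , 557.01917262, 403.91836178]), 'ee_rot': array([-1.79899845e+02, -2.99133003e-03,  1.65689013e+02]), 'force': array([0.63467925, 0.00698831, 0.49068768]), 'torque': array([ 0.04811604, -0.02371325,  0.03151691]), 'gripper_width': 91.38406852051885}
side 57.195698470341355 279.39151806124727 206.47167317266997 -0.005496626923240774 [[1.0, 0.026, 0.002, 492.91], [0.016, -0.671, 0.742, -837.03], [0.021, -0.741, -0.671, 879.45], [0.0, 0.0, 0.0, 1.0]]
top 55.26038645386736 279.99213871266966 207.75113469490432 -0.04078453825045475 [[0.017, -0.991, 0.135, 362.991], [-1.0, -0.019, -0.009, 30.554], [0.011, -0.135, -0.991, 1200.715], [0.0, 0.0, 0.0, 1.0]]
wrist 69.17971269600403 281.2581117473135 212.42800476268474 0.003521300968645474 [[0.247, 0.941, 0.23, 78.296], [0.969, -0.239, -0.061, 573.763], [-0.002, 0.238, -0.971, 384.286], [0.0, 0.0, 0.0, 1.0]]
```

View pics/a_top.png

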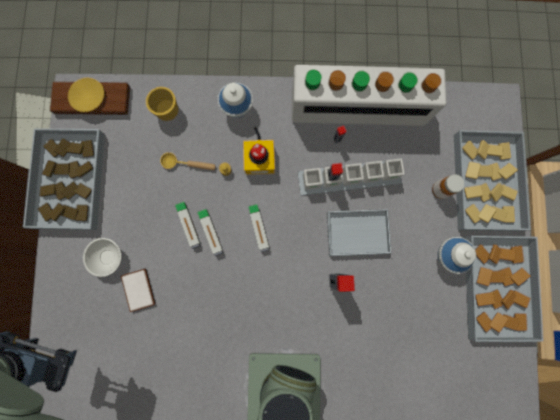

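View pics/a_side.png

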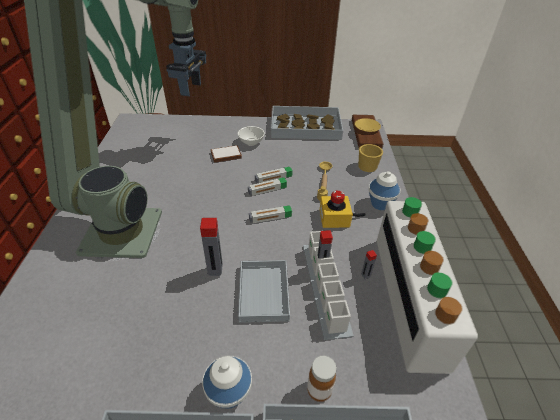

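View pics/a_wrist.png

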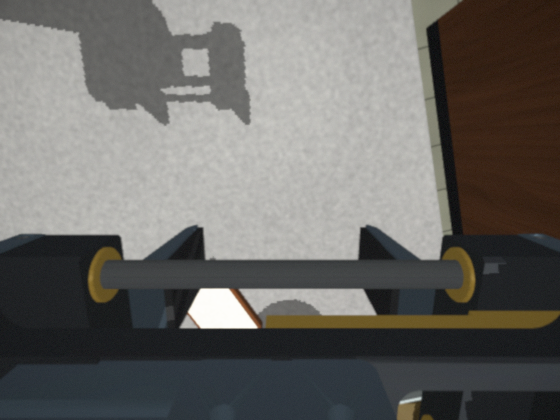

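The top view shows three full cartridges lying at about (188,226), (210,233) and (259,229). The stop is at (259,155) and the magazine at (313..395,172). The spent cartridge in the magazine is at (336,172), with a small look-alike at (341,132) and a big one at (345,283). The tray is at (360,233).

```bash
cat > h.py <<'E'
import numpy as np, cv2
from workcell import status, vision
from scipy.spatial.transform import Rotation as R
def fpx(f): return f["color"].shape[0]/2/np.tan(np.radians(f["fov_y"]/2))
def cam(f):
    F=fpx(f); return np.array([[F,0,f["cx"]],[0,F,f["cy"]],[0,0,1]]), np.array([f["k1"],0,0,0,0])
def cloud(f):
    """world xyz per pixel (HxWx3), nan where none"""
    h,w=f["depth"].shape; K,D=cam(f)
    u,v=np.meshgrid(np.arange(w),np.arange(h))
    n=cv2.undistortPoints(np.stack([u,v],-1).reshape(-1,1,2).astype(np.float64),K,D).reshape(h,w,2)
    d=f["depth"].astype(float); P=np.dstack([n[...,0]*d,n[...,1]*d,d])
    P=P@f["pose"][:3,:3].T+f["pose"][:3,3]; P[d<=0]=np.nan; return P
def proj(f,p):
    T=np.linalg.inv(f["pose"]); K,D=cam(f)
    r,_=cv2.Rodrigues(T[:3,:3]); return cv2.projectPoints(np.atleast_2d(np.array(p,float)),r,T[:3,3],K,D)[0].reshape(-1,2)
def tcp():
    s=status.state(); return s["ee_pos"],R.from_euler("xyz",s["ee_rot"],degrees=True),s
def togo(pos,rot):
    """shift in tool axes (m) and rotvec (rad) from the present pose to target"""
    p,r,_=tcp(); return (r.inv().apply(np.array(pos)-p)/1000).round(4),(r.inv()*rot).as_rotvec().round(4)
E
python3 - <<'E'
from h import *
L=["cart0","spent","magazine","tray","stop_top","jar","bottle","scoop","weight","slipblock","bowl"]
for c in ("top","side"):
    vision.grab_frame(c)
    for l in L:
        for o in vision.find_in(c,l):
            if o["p"]>.15: print(c,l,round(o["p"],2),np.round(o["location"]).tolist())
f=vision.grab_frame("top");P=cloud(f)
for n,(u,v) in dict(disp=(340,85),disptop2=(420,95),big=(346,283),small=(341,130),spent=(337,171),stop=(259,152),trayfloor=(360,235),jar1=(234,90),counter=(300,300)).items(): print(n,P[v,u].round().tolist())
E
```

```text
top cart0 0.85 [466.0, 81.0, 28.0]
top cart0 0.73 [451.0, 220.0, 27.0]
top cart0 0.67 [464.0, 292.0, 28.0]
top spent 0.85 [317.0, -133.0, 201.0]
top spent 0.78 [615.0, -126.0, 142.0]
top magazine 0.96 [621.0, -201.0, 25.0]
top tray 0.79 [458.0, -219.0, 6.0]
top tray 0.4 [659.0, 340.0, 18.0]
top stop_top 0.45 [672.0, 84.0, 103.0]
top stop_top 0.17 [465.0, 291.0, 24.0]
top jar 0.95 [390.0, -464.0, 96.0]
top bottle 0.67 [584.0, -456.0, 89.0]
top scoop 0.95 [660.0, 338.0, 19.0]
top scoop 0.63 [672.0, 84.0, 102.0]
top weight 0.61 [636.0, 184.0, 31.0]
top slipblock 0.62 [274.0, 429.0, 16.0]
top slipblock 0.58 [457.0, -219.0, 5.0]
top bowl 0.97 [370.0, 541.0, 18.0]
side cart0 0.82 [466.0, 282.0, 21.0]
side cart0 0.58 [447.0, 216.0, 24.0]
side cart0 0.55 [465.0, 72.0, 22.0]
side cart0 0.16 [623.0, -232.0, 50.0]
side spent 0.65 [738.0, -159.0, 64.0]
side spent 0.62 [611.0, -145.0, 122.0]
side magazine 0.68 [623.0, -238.0, 47.0]
side tray 0.62 [458.0, -218.0, 1.0]
side stop_top 0.57 [671.0, 73.0, 104.0]
side stop_top 0.57 [659.0, 342.0, 14.0]
side jar 0.58 [391.0, -503.0, 99.0]
side bottle 0.76 [590.0, -484.0, 90.0]
side scoop 0.6 [659.0, 347.0, 14.0]
side weight 0.54 [640.0, 179.0, 31.0]
side slipblock 0.61 [276.0, 414.0, 19.0]
side bowl 0.67 [369.0, 552.0, 32.0]
disp [828.0, -131.0, 204.0]
disptop2 [820.0, -355.0, 172.0]
big [315.0, -145.0, 197.0]
small [740.0, -150.0, 100.0]
spent [608.0, -130.0, 151.0]
stop [669.0, 82.0, 105.0]
trayfloor [448.0, -221.0, 6.0]
jar1 [837.0, 155.0, 137.0]
counter [254.0, -44.0, -4.0]
```

```bash
cat > m.py <<'E'
from h import *
for c in ("top","side"):
    f=vision.grab_frame(c);P=cloud(f)
    hsv=cv2.cvtColor(f["color"],cv2.COLOR_BGR2HSV)
    print(c,"counter z",np.nanmedian(P[(abs(P[...,0]-500)<40)&(abs(P[...,1]-0)<30)][:,2]).round(1))
    red=((hsv[...,0]<8)|(hsv[...,0]>172))&(hsv[...,1]>150)&(hsv[...,2]>80)
    m=red&(abs(P[...,0]-670)<50)&(abs(P[...,1]-80)<50)&(P[...,2]>97)
    q=P[m]; print("stop top n",len(q),q.min(0).round(1),q.max(0).round(1),np.median(q,0).round(1))
    m=(abs(P[...,0]-610)<30)&(abs(P[...,1]+135)<30)&(P[...,2]>138)&(P[...,2]<165)
    q=P[m]; print("spent top",len(q),q.min(0).round(1),q.max(0).round(1),q.mean(0).round(1))
    m=(abs(P[...,0]-615)<60)&(abs(P[...,1]+205)<170)&(P[...,2]>65)&(P[...,2]<85)
    q=P[m]; print("rim pts",len(q),"z",np.median(q[:,2]).round(1)); print(np.round(cv2.minAreaRect(q[:,:2].astype(np.float32))[0],1),cv2.minAreaRect(q[:,:2].astype(np.float32))[1:])
    m=(abs(P[...,0]-458)<85)&(abs(P[...,1]+219)<110)&(P[...,2]>20)&(P[...,2]<40)
    q=P[m]; print("tray rim",len(q),cv2.minAreaRect(q[:,:2].astype(np.float32)),"floor",np.nanmedian(P[(abs(P[...,0]-458)<30)&(abs(P[...,1]+219)<50)][:,2]).round(1))
    for k,o in enumerate(vision.silhouettes(c,"cart0")):
        if o["p"]<.3: continue
        s=o["pixels"]; q=P[s]; q=q[np.isfinite(q[:,0])]; q=q[q[:,2]>20]
        g=s&(hsv[...,0]>45)&(hsv[...,0]<85)&(hsv[...,1]>100)
        gg=np.nanmean(P[g],0)
        rc=cv2.minAreaRect(q[:,:2].astype(np.float32))
        print(" cart",round(o["p"],2),np.round(rc[0],1),np.round(rc[1],1),round(rc[2],1),"z",np.median(q[:,2]).round(1),"green",gg.round(1))
E
python3 m.py
```

```text
top counter z -0.3
stop top n 100 [654.8  65.4  97.3] [689.6 105.2 110.8] [671.3  85.  104.3]
spent top 116 [ 602.8 -144.6  139. ] [ 631.6 -114.3  154. ] [ 617.3 -129.1  147.8]
rim pts 589 z 74.4
[ 626. -190.] ((47.93391799926758, 287.8603210449219), 7.857762336730957)
tray rim 331 ((456.25048828125, -213.0155029296875), (130.78443908691406, 182.1550750732422), 3.038969039916992) floor 3.6
 cart 0.82 [448.  223.8] [139.3  28.9] 23.0 z 27.3 green [501.7 245.4  27.7]
 cart 0.79 [462.5  83.9] [139.1  27.5] 16.3 z 27.3 green [518.9  98.8  27.3]
 cart 0.62 [468.3 291.7] [140.5  29.3] 22.8 z 27.3 green [521.7 313.3  27.8]
 cart 0.52 [673.6  83.9] [38.8 36.7] 1.4 z 104.5 green [nan nan nan]
side counter z 0.6
stop top n 87 [655.7  59.6  97.1] [695.9  99.7 110.3] [676.1  75.3 105. ]
spent top 117 [ 603.9 -150.7  138.3] [ 635.  -117.1  153.6] [ 619.2 -136.6  147.8]
rim pts 872 z 74.8
[ 627.6 -193. ] ((47.27509307861328, 288.8495788574219), 7.984774589538574)
tray rim 455 ((458.00396728515625, -215.87472534179688), (130.00360107421875, 183.72427368164062), 3.167994976043701) floor 4.6
 cart 0.85 [465.2  79.1] [138.4  31.8] 16.7 z 28.1 green [522.2  89.1  22.9]
 cart 0.77 [449.9 219.7] [135.8  28.2] 23.5 z 28.2 green [504.8 238.2  22. ]
 cart 0.64 [470.4 288.3] [139.1  32.5] 24.9 z 28.1 green [525.7 305.8  24. ]
 cart 0.35 [677.7  87.6] [53.6 41.7] 76.5 z 104.3 green [nan nan nan]m.py:19: RuntimeWarning: Mean of empty slice
  gg=np.nanmean(P[g],0)
```

```bash
python3 -m jog '[[0,0,0,0,0,0,0.178],[0,0,0,0,0,0,0.178],[0,0,0,0,0,0,0.178],[0,0,0,0,0,0,0.178],[0,0,0,0,0,0,0.178],[0,0,0,0,0,0,0.178],[0,0,0,0,0,0,0.178],[0,0,0,0,0,0,0.178],[0,0,0,0,0,0,0.178],[0,0,0,0,0,0,0.178],[0,0,0,0,0,0,0.178],[0,0,0,0,0,0,0.178]]' 30; python3 -m jog '[[0,0,0,0,0,0,0.178],[0,0,0,0,0,0,0.178],[0,0,0,0,0,0,0]]'; python3 - <<'E'
from h import *
print(togo([673,83,331],R.from_euler("xyz",[180,0,23],degrees=True)), status.state()["qpos"].round(2))
E
```

```text
time_s: 3.1
ee_pos: [142.1, 557.2, 404.8]
ee_rot: [-180.0, -0.0, 43.0]
force: [-1.2, -0.5, -0.1]
gripper_width: 0.3
time_s: 3.48
ee_pos: [142.1, 557.1, 404.8]
ee_rot: [-180.0, 0.0, 23.0]
force: [0.8, 0.3, -0.7]
gripper_width: -0.1
(array([0.3031, 0.644 , 0.0737]), array([-0.    ,  0.    ,  0.0004])) [ 74.54  18.31  89.64   0.    72.05 141.52]
```

```bash
python3 -m jog '[[0,0.0217,0.046,0,0,0,0],[0,0.0217,0.046,0,0,0,0],[0,0.0217,0.046,0,0,0,0],[0,0.0217,0.046,0,0,0,0],[0,0.0217,0.046,0,0,0,0],[0,0.0217,0.046,0,0,0,0],[0,0.0217,0.046,0,0,0,0],[0,0.0217,0.046,0,0,0,0],[0,0.0217,0.046,0,0,0,0],[0,0.0217,0.046,0,0,0,0],[0,0.0217,0.046,0,0,0,0],[0,0,0,0,0,0,0]]'; python3 - <<'E'
from h import *
s=status.state();print(s["qpos"].round(3),s["ee_pos"])
f=vision.grab_frame("wrist");cv2.imwrite("pics/b_w.png",f["color"])
P=cloud(f);hsv=cv2.cvtColor(f["color"],cv2.COLOR_BGR2HSV)
red=((hsv[...,0]<8)|(hsv[...,0]>172))&(hsv[...,1]>150)&(hsv[...,2]>80)
m=red&(abs(P[...,0]-670)<50)&(abs(P[...,1]-80)<50)&(P[...,2]>90)
q=P[m]; print(len(q),len(q) and (q.min(0).round(1),q.max(0).round(1),np.median(q,0).round(1)))
E
```

```text
time_s: 4.97
ee_pos: [561.0, 181.8, 404.3]
ee_rot: [180.0, -0.0, 22.8]
force: [-0.3, 0.6, 0.3]
gripper_width: 0.8
[ 1.6843e+01  1.9658e+01  8.7701e+01 -3.5000e-02  7.2622e+01  8.4022e+01] [561.01755212 181.77155523 404.28148909]
1565 (array([654.4,  68.2,  90. ]), array([695.5, 108. , 108.1]), array([674.4,  91.2, 105.4]))
```

View pics/b_w.png

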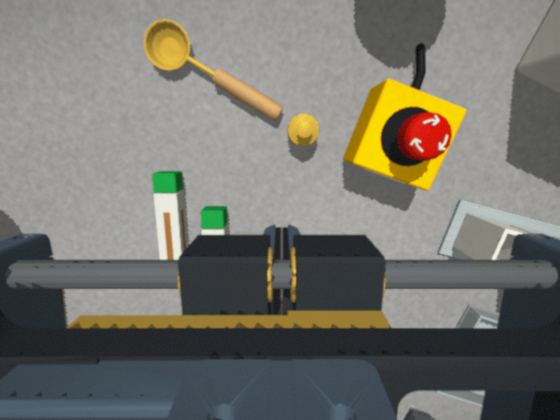

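The wrist picture shows the red head at (425,136) on its yellow box, with the scoop and the weight to its left.

```bash
python3 - <<'E'
from h import *
print(togo([674,85,317],R.from_euler("xyz",[180,0,23],degrees=True)))
E
```

```text
(array([0.0672, 0.1348, 0.0872]), array([-0.0006,  0.0007, -0.0019]))
```

```bash
python3 -m jog '[[0,0.0224,0.045,0.01,0,0,0],[0,0.0224,0.045,0.02,0,0,0],[0,0.0224,0.045,0.03,0,0,0],[0,0,0,0.027,0,0,0],[0,0,0,0.012,0,0,0],[0,0,0,0.008,0,0,0],[0,0,0,0.006,0,0,0],[0,0,0,0.005,0,0,0],[0,0,0,0,0,0,0]]'; python3 - <<'E'
from h import *
s=status.state();print(s["qpos"].round(3),s["ee_pos"],s["force"])
E
```

```text
time_s: 6.15
ee_pos: [673.3, 86.8, 289.1]
ee_rot: [180.0, -0.2, 23.0]
force: [-0.6, 0.9, 4.3]
gripper_width: 0.5
[6.3650e+00 3.2205e+01 8.4050e+01 4.2000e-02 6.3535e+01 7.3364e+01] [673.29252737  86.76657171 289.11533748] [-0.64253996  0.85836247  4.30888983]
```

```bash
python3 -m jog '[[0,0,0,0.003,0,0,0],[0,0,0,0.003,0,0,0],[0,0,0,0,0,0,0]]';python3 -m jog '[[0,0,0,0.002,0,0,0],[0,0,0,0.002,0,0,0],[0,0,0,0,0,0,0]]'
```

```text
time_s: 6.52
ee_pos: [673.5, 86.7, 284.7]
ee_rot: [180.0, -0.3, 23.0]
force: [-3.0, 1.9, 13.3]
gripper_width: 0.3
time_s: 6.9
ee_pos: [673.3, 86.6, 284.4]
ee_rot: [179.9, -0.4, 23.0]
force: [-8.9, 0.9, 28.5]
gripper_width: 0.5
```

```bash
python3 -m jog '[[0,0,0,-0.02,0,0,0],[0.06,0,0,-0.05,0,0,0],[0.06,-0.03,0,-0.05,0,0,0],[0.06,-0.06,0,0,0,0,0],[0.06,-0.06,0,0,0,0,0],[0.06,0,0,0,0,0,0]]'; python3 - <<'E'
from h import *
s=status.state();print(s["qpos"].round(3),s["ee_pos"],s["force"])
f=vision.grab_frame("wrist");cv2.imwrite("pics/c_w.png",f["color"])
for c in ("wrist","top"):
    f=vision.grab_frame(c)
    P=cloud(f);hsv=cv2.cvtColor(f["color"],cv2.COLOR_BGR2HSV)
    red=((hsv[...,0]<8)|(hsv[...,0]>172))&(hsv[...,1]>150)&(hsv[...,2]>80)
    m=red&(abs(P[...,0]-670)<50)&(abs(P[...,1]-80)<50)&(P[...,2]>80)
    q=P[m]; print(len(q),len(q) and (q.min(0).round(1),q.max(0).round(1),np.median(q,0).round(1)))
E
python3 m.py
```

```text
time_s: 7.65
ee_pos: [531.1, 26.6, 397.0]
ee_rot: [-180.0, 0.1, 22.9]
force: [0.8, 0.5, 0.3]
gripper_width: 47.7
[ 1.6320e+00  1.4754e+01  9.5904e+01 -2.1000e-02  6.9492e+01  6.8776e+01] [531.09009844  26.59169341 397.04016188] [0.84739841 0.46213841 0.34021861]
1917 (array([654. ,  64.9,  80.1]), array([694.4, 107.4, 101.1]), array([672.9,  84.5,  97.8]))
0 0
top counter z 567.7Traceback (most recent call last):
  File "m.py", line 8, in <module>
    q=P[m]; print("stop top n",len(q),q.min(0).round(1),q.max(0).round(1),np.median(q,0).round(1))
                                      ~~~~~^^^
    return umr_minimum(a, axis, None, out, keepdims, initial, where)
ValueError: zero-size array to reduction operation minimum which has no identity
```

View pics/c_w.png

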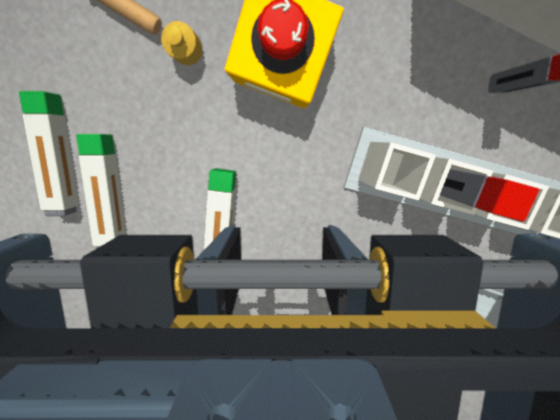

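```bash
python3 - <<'E'
import numpy as np
d=[(18.312,89.639,575,404.8),(19.658,87.701,589.7,404.28),(32.205,84.05,678.9,289.1),(14.754,95.904,531.76,397.04)]
A=[];b=[]
for q2,q3,r,z in d:
    a,c=np.radians(q2),np.radians(q2+q3)
    A.append([1,0,np.sin(a),np.sin(c)]);b.append(r)
    A.append([0,1,np.cos(a),np.cos(c)]);b.append(z)
x,res,rk,sv=np.linalg.lstsq(np.array(A),np.array(b),rcond=None);print(x.round(1),res,sv)
E
```

```text
[ -5.2 -20.7 583.6 416.5] [3.89274333] [2.83385409 2.81698409 0.16233665 0.08670895]
```

```bash
python3 -m jog '[[0.06,0.02,-0.02,0,0,-0.157,0],[0.06,0.02,-0.02,0,0,-0.157,0],[0.06,0.0,0,0,0,-0.157,0],[0.06,0,0,0,0,0,0]]'; python3 -c "
from h import *
s=status.state();print(s['qpos'].round(3),s['ee_pos'],s['ee_rot'])"; python3 -m jog '[[0.06,0,0,0,0,-0.157,0],[0.06,0,0,0,0,-0.157,0],[0.06,0,0,0,0,0,0]]'; python3 -c "
from h import *
s=status.state();print(s['qpos'].round(3),s['ee_pos'],s['ee_rot'])"
```

```text
time_s: 8.35
ee_pos: [558.2, 81.0, 392.0]
ee_rot: [-180.0, 27.0, 23.0]
force: [0.2, -0.3, 0.4]
gripper_width: 59.9
[ 8.726 24.094 84.884 -6.455 97.233 76.391] [558.22507063  80.96776079 391.99527587] [-179.97340323   26.97233956   23.01970872]
time_s: 8.72
ee_pos: [557.1, 79.8, 392.5]
ee_rot: [-180.0, 44.8, 22.9]
force: [-1.0, 0.1, 0.6]
gripper_width: 60.1
[  9.407  28.123  81.969 -10.327 113.57   76.138] [557.088685    79.82442838 392.53466234] [-179.96028529   44.80795944   22.94647887]
```

```bash
cat > k.py <<'E'
from h import *
from scipy.optimize import least_squares
D=[([74.542,18.312,89.639,0,72.044,-1.146],[142.143,557.152,404.776],[180,0,165.69]),
([16.843,19.658,87.701,-.035,72.622,84.022],[561.018,181.772,404.281],[180,0,22.8]),
([6.365,32.205,84.05,.042,63.535,73.364],[673.293,86.767,289.115],[180,-.2,23]),
([1.632,14.754,95.904,-.021,69.492,68.776],[531.09,26.592,397.04],[180,.1,22.9]),
([8.726,24.094,84.884,-6.455,97.233,76.391],[558.225,80.968,391.995],[-179.973,26.972,23.02]),
([9.407,28.123,81.969,-10.327,113.57,76.138],[557.089,79.824,392.535],[-179.96,44.808,22.946])]
def fk(q,x,s4=1,s6=1,c=90):
    a1,d1,L2,L4,d6=x; q=np.asarray(q,float); E=lambda a,v:R.from_euler(a,v,degrees=True)
    r=E("z",q[0]); p=r.apply([a1,0,d1]); r=r*E("y",q[1]); p=p+r.apply([0,0,L2]); r=r*E("y",q[2]); p=p+r.apply([0,0,L4])
    r=r*E("z",s4*q[3])*E("y",q[4]); p=p+r.apply([0,0,d6]); return p,r*E("z",s6*q[5]+c)
if __name__=="__main__":
    for s4 in(1,-1):
        res=lambda x:np.concatenate([fk(q,x,s4)[0]-np.array(p) for q,p,_ in D])
        o=least_squares(res,[0,100,500,420,120]); print(s4,o.x.round(1),np.abs(o.fun).max())
        for q,p,e in D[-1:]:
            r=R.from_euler("xyz",e,degrees=True)
            for s6 in(1,-1):
                for c in(90,-90,0,180): print(s6,c,np.degrees((fk(q,o.x,s4,s6,c)[1].inv()*r).magnitude()).round(2))
E
python3 k.py
```

```text
1 [ -3.4 125.8 573.  417.4 136.1] 11.649984254125812
1 90 0.0
1 -90 180.0
1 0 90.0
1 180 90.0
-1 90 152.28
-1 -90 27.72
-1 0 117.72
-1 180 62.28
-1 [1.000e-01 1.274e+02 5.601e+02 4.168e+02 1.253e+02] 33.59145566722448
1 90 20.65
1 -90 171.78
1 0 99.67
1 180 83.45
-1 90 160.88
-1 -90 27.02
-1 0 110.49
-1 180 72.78
```

```bash
python3 - <<'E'
import re
s=open('k.py').read()
s=s.replace("a1,d1,L2,L4,d6=x;","a1,d1,L2,L4,d6,yo,e,w=x;").replace("[a1,0,d1]","[a1,yo,d1]").replace("r.apply([0,0,L4])","r.apply([e,0,L4])").replace("r.apply([0,0,d6])","r.apply([w,0,d6])").replace("[0,100,500,420,120]","[0,100,500,420,120,0,0,0]")
open('k.py','w').write(s)
E
python3 k.py | grep '^1 \['; python3 - <<'E'
from k import *
for fix in (None,'w0','e0','ew0'):
    def res(x):
        x=x.copy()
        if fix and 'w' in fix:x[7]=0
        if fix and 'e' in fix:x[6]=0
        return np.concatenate([fk(q,x)[0]-np.array(p) for q,p,_ in D]+[1e-3*x])
    o=least_squares(res,[0,100,500,420,120,0,0,0]);print(fix,o.x.round(1)); print(o.fun[:18].reshape(6,3).round(1).tolist())
E
```

```text
1 [-1.000e-01  1.403e+02  5.918e+02  4.170e+02  1.449e+02  1.150e+01
None [ -0.  140.3 591.8 417.  144.9  11.5  25.1  -0. ]
[[-0.0, 0.0, 0.0], [-0.0, -0.0, 0.0], [0.0, 0.0, 0.0], [0.0, -0.0, -0.0], [-0.0, 0.0, 0.0], [0.0, 0.0, -0.0]]
w0 [ -0.  140.3 591.8 417.  144.9  11.5  25.1   0. ]
[[-0.0, 0.0, 0.0], [-0.0, -0.0, 0.0], [0.0, 0.0, 0.0], [0.0, -0.0, -0.0], [-0.0, 0.0, 0.0], [0.0, 0.0, 0.0]]
e0 [-5.800e+00  1.249e+02  5.811e+02  4.178e+02  1.428e+02  1.140e+01
  2.714e+02 -1.000e-01]
[[-0.1, -0.5, 0.2], [-0.9, -0.4, 0.4], [0.5, -0.0, -0.2], [1.2, -0.1, -0.4], [-0.2, 0.1, 0.1], [0.0, 0.2, -0.1]]
ew0 [ -5.6 124.9 581.1 417.7 142.8  11.4   0.    0. ]
[[-0.1, -0.5, 0.2], [-0.9, -0.4, 0.3], [0.5, -0.0, -0.2], [1.2, -0.1, -0.5], [-0.2, 0.1, 0.2], [0.0, 0.3, -0.0]]
```

```bash
cat >> k.py <<'E'
X=np.array([0,140.3,591.8,417.0,144.9,11.5,25.1,0])
LO=np.array([-177.97,-48.28,12.27,-77.06,2.81,-146.56]);HI=np.array([177.97,115.42,149.76,257.06,150.46,146.56])
def ik(p,r,seeds=None):
    best=None
    seeds=seeds or [[np.degrees(np.arctan2(p[1],p[0])),25,90,j4,j5,j6] for j4 in(0,90,180,-60) for j5 in(30,80) for j6 in(-90,0,90)]
    for s in seeds:
        def res(q):
            P,Q=fk(q,X); return np.concatenate([(P-p)/5,np.degrees((Q.inv()*r).as_rotvec())])
        o=least_squares(res,np.clip(s,LO+.01,HI-.01),bounds=(LO,HI),max_nfev=60)
        c=np.abs(o.fun).max()
        if best is None or c<best[0]-1e-3: best=(c,o.x)
        if c<.05: break
    return best
def toolrot(az,el,flip=0):
    """tool z at azimuth az, elevation el (deg; -90 down). jaw axis horizontal. flip=0: tool x is on the upper/forward side (camera outward when down)"""
    z=np.array([np.cos(np.radians(az))*np.cos(np.radians(el)),np.sin(np.radians(az))*np.cos(np.radians(el)),np.sin(np.radians(el))])
    y=np.array([np.sin(np.radians(az)),-np.cos(np.radians(az)),0])
    if flip:y=-y
    return R.from_matrix(np.stack([np.cross(y,z),y,z],1))
E
python3 - <<'E'
from k import *
M=np.array([627,-191.5]);a=np.radians(7.9);ex=np.array([np.cos(a),np.sin(a)]);ey=np.array([-np.sin(a),np.cos(a)])
carts=dict(A=(464,82,16.5),B=(449,222.5,23.2),C=(469,290.5,23.2))
for t in (35,45,55):
    hg=19*np.cos(np.radians(t))+16*np.sin(np.radians(t))+3
    for fl in(0,1):
        for n,(x,y,th) in carts.items():
            r=toolrot(th,-90-t,fl) if 0 else None
            # tool dir: backwards & down
            z=np.array([-np.sin(np.radians(t))*np.cos(np.radians(th)),-np.sin(np.radians(t))*np.sin(np.radians(th)),-np.cos(np.radians(t))])
            yv=np.array([np.sin(np.radians(th)),-np.cos(np.radians(th)),0])*(1-2*fl)
            r=R.from_matrix(np.stack([np.cross(yv,z),yv,z],1))
            g=np.array([x+28*np.cos(np.radians(th)),y+28*np.sin(np.radians(th)),hg]); c,q=ik(g-172*z,r)
            print("pick",t,fl,n,round(c,2),q.round().tolist())
        for sy in (120,0,-60,-120):
            g=np.append(M+ey*sy-ex*(hg-14),9+98); r=toolrot(7.9,-t,fl); z=r.apply([0,0,1]); c,q=ik(g-172*z,r)
            print("place",t,fl,sy,round(c,2),q.round().tolist())
E
```

```text
pick 35 0 A 0.0 [11.0, 41.0, 91.0, -3.0, 83.0, 86.0]
pick 35 0 B 0.0 [25.0, 43.0, 86.0, 1.0, 85.0, 91.0]
pick 35 0 C 0.0 [29.0, 47.0, 78.0, 3.0, 90.0, 94.0]
place 35 0 120 0.0 [-20.0, 23.0, 136.0, 141.0, 37.0, -74.0]
place 35 0 0 0.0 [-34.0, 26.0, 127.0, 117.0, 38.0, -61.0]
place 35 0 -60 0.0 [-40.0, 28.0, 122.0, 108.0, 39.0, -54.0]
place 35 0 -120 0.0 [-44.0, 30.0, 116.0, 99.0, 41.0, -48.0]
pick 35 1 A 0.0 [11.0, 41.0, 91.0, -3.0, 83.0, -94.0]
pick 35 1 B 0.0 [25.0, 43.0, 86.0, 1.0, 85.0, -89.0]
pick 35 1 C 0.0 [29.0, 47.0, 78.0, 3.0, 90.0, -86.0]
place 35 1 120 0.0 [-20.0, 23.0, 136.0, 141.0, 37.0, 106.0]
place 35 1 0 0.0 [-34.0, 26.0, 127.0, 117.0, 38.0, 119.0]
place 35 1 -60 0.0 [-40.0, 28.0, 122.0, 108.0, 39.0, 126.0]
place 35 1 -120 0.0 [-44.0, 30.0, 116.0, 99.0, 41.0, 132.0]
pick 45 0 A 0.0 [11.0, 46.0, 85.0, -4.0, 93.0, 86.0]
pick 45 0 B 0.0 [24.0, 49.0, 80.0, 1.0, 96.0, 91.0]
pick 45 0 C 0.0 [28.0, 52.0, 71.0, 4.0, 101.0, 94.0]
place 45 0 120 0.0 [-17.0, 19.0, 129.0, 120.0, 20.0, -50.0]
place 45 0 0 0.0 [-31.0, 23.0, 122.0, 95.0, 27.0, -35.0]
place 45 0 -60 0.0 [-37.0, 25.0,
[... 578 characters left out ...]
, 106.0, 91.0]
pick 55 0 C 0.0 [28.0, 58.0, 65.0, 4.0, 112.0, 94.0]
place 55 0 120 0.0 [-15.0, 18.0, 122.0, 62.0, 15.0, 9.0]
place 55 0 0 0.0 [-28.0, 22.0, 115.0, 57.0, 24.0, 4.0]
place 55 0 -60 0.0 [-33.0, 24.0, 111.0, 54.0, 28.0, 4.0]
place 55 0 -120 0.0 [-38.0, 27.0, 105.0, 51.0, 32.0, 4.0]
pick 55 1 A 0.0 [12.0, 52.0, 80.0, -4.0, 103.0, -94.0]
pick 55 1 B 0.0 [24.0, 54.0, 75.0, 1.0, 106.0, -89.0]
pick 55 1 C 0.0 [28.0, 58.0, 65.0, 4.0, 112.0, -86.0]
place 55 1 120 3.06 [-13.0, 17.0, 121.0, 40.0, 14.0, -147.0]
place 55 1 0 6.13 [-25.0, 21.0, 113.0, 32.0, 23.0, -147.0]
place 55 1 -60 7.41 [-30.0, 24.0, 108.0, 29.0, 27.0, -147.0]
place 55 1 -120 8.46 [-34.0, 27.0, 102.0, 27.0, 31.0, -147.0]
```

```bash
cat >> k.py <<'E'
def pickpose(x,y,th,t,hg,d=28,up=0):
    th_,t_=np.radians(th),np.radians(t); ax=np.array([np.cos(th_),np.sin(th_),0])
    z=-np.sin(t_)*ax-np.cos(t_)*np.array([0,0,1.]); yv=np.array([np.sin(th_),-np.cos(th_),0])
    r=R.from_matrix(np.stack([np.cross(yv,z),yv,z],1)); g=np.array([x,y,0])+d*ax+[0,0,hg+up]
    return g-172*z,r
MAG=dict(c=np.array([627,-191.5]),a=7.9)
def placepose(sy,t,hg,d=28,up=0,dx=0,dy=0):
    a=np.radians(MAG["a"]);ex=np.array([np.cos(a),np.sin(a)]);ey=np.array([-np.sin(a),np.cos(a)])
    g=np.append(MAG["c"]+ey*(sy+dy)+ex*(dx-(hg-14)),9+70+d+up); r=toolrot(MAG["a"],-t); return g-172*r.apply([0,0,1]),r
def sim(rows,order="shift"):
    p,r,s=tcp(); q=s["qpos"].copy(); out=[]
    for w in rows:
        p=p+r.apply(np.array(w[1:4])*1000); r=r*R.from_rotvec(w[4:7]); c,qn=ik(p,r,[q]); out.append((round(c,2),np.abs(qn-q).max().round(1))); q=qn
    print(out); print("end",p.round(1),r.as_euler("xyz",degrees=True).round(1),q.round(1))
E
sed -i 's/if __name__=="__main__":/if 0:/' k.py
python3 - <<'E'
from k import *
p,r=pickpose(463.5,82.5,16.5,40,28,up=60); print(p,togo(p,r))
E
```

```text
[596.3535532  121.85301531 219.75964422] (array([ 0.159 , -0.0233,  0.0856]), array([0.0752, 0.0839, 0.0831]))
```

```bash
python3 -m jog '[[0.05,0.04,-0.006,0.022,0,0,0],[0.05,0.04,-0.006,0.022,0,0,0],[0.05,0.04,-0.006,0.021,0,0,0],[0.05,0.039,-0.005,0.021,0,0,0],[0.05,0,0,0,0.075,0.084,0.083],[0.05,0,0,0,0,0,0]]'
python3 - <<'E'
from k import *
f=vision.grab_frame("wrist");cv2.imwrite("pics/d_w.png",f["color"])
f=vision.grab_frame("side");cv2.imwrite("pics/d_s.png",f["color"])
p,r=pickpose(463.5,82.5,16.5,40,28,up=0); print(p,togo(p,r))
E
```

```text
time_s: 9.48
ee_pos: [595.3, 120.6, 220.9]
ee_rot: [180.0, 39.9, 16.5]
force: [-0.1, -0.2, -0.6]
gripper_width: 49.9
[596.3535532  121.85301531 159.75964422] (array([ 0.0408, -0.0008,  0.0464]), array([ 0.0014, -0.0003,  0.0002]))
```

View pics/d_w.png

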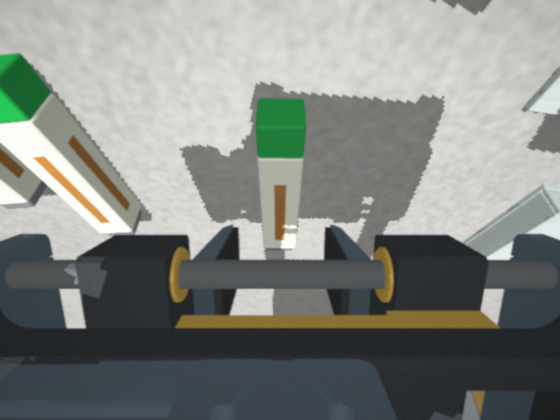

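View pics/d_s.png

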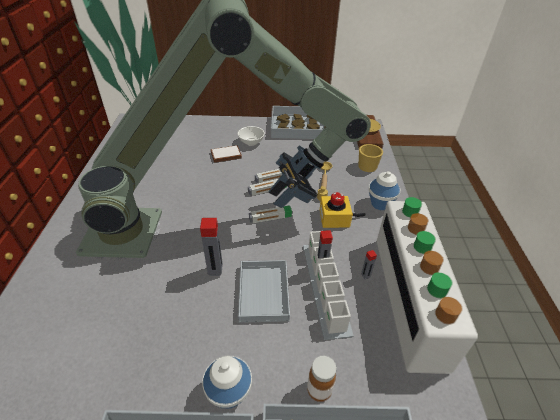

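In the wrist view cartridge A's column (281) sits centred between the jaws, so I'll descend.

```bash
python3 -m jog '[[0.05,0.016,0,0.018,0,0,0],[0.05,0.016,0,0.018,0,0,0],[0.05,0.009,-0.001,0.0105,0,0,0],[0.05,0,0,0,0,0,0]]'
python3 -m jog '[[0.02,0,0,0,0,0,0],[0.02,0,0,0,0,0,0],[0.02,0,0,0,0,0,0],[0.02,0,0,0,0,0,0]]' 40; python3 - <<'E'
from k import *
f=vision.grab_frame("wrist");cv2.imwrite("pics/e_w.png",f["color"])
E
```

```text
time_s: 10.07
ee_pos: [596.0, 122.4, 158.3]
ee_rot: [179.9, 40.2, 16.5]
force: [0.4, 0.9, 1.2]
gripper_width: 49.9
time_s: 10.58
ee_pos: [596.2, 122.3, 159.1]
ee_rot: [179.9, 40.1, 16.5]
force: [1.4, 0.4, 3.1]
gripper_width: 27.8
```

View pics/e_w.png

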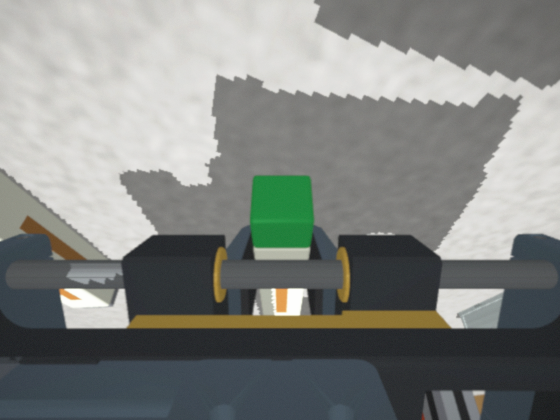

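```bash
python3 - <<'E'
from k import *
print(togo([570,-60,440],tcp()[1]))
up=[[0,-.043,0,-.051,0,0,0]]*4
p,r=placepose(-120,40,28,up=100);print(p)
rows=up
sim(rows)
tr=togo([570,-60,400],tcp()[1])[0]
sim([[0,*(tr/6),0,0,0]]*6)
sim([[0,*(tr/6),0,0,0]]*6+[[0,-.0269,0,.0021,0,.157,0]]*10)
E
```

```text
(array([-0.2397,  0.1677, -0.1651]), array([0., 0., 0.]))
[ 499.11703857 -330.39500372  317.55946887]
[(np.float64(0.0), np.float64(6.8)), (np.float64(0.0), np.float64(7.3)), (np.float64(0.0), np.float64(7.6)), (np.float64(0.0), np.float64(8.0))]
end [596.  122.6 425.9] [179.9  40.1  16.5] [ 11.3  30.4  72.   -3.8 117.6  84.3]
[(np.float64(0.0), np.float64(3.4)), (np.float64(0.0), np.float64(3.3)), (np.float64(0.0), np.float64(3.6)), (np.float64(0.0), np.float64(3.8)), (np.float64(0.0), np.float64(3.9)), (np.float64(0.0), np.float64(4.0))]
end [570. -60. 400.] [179.9  40.1  16.5] [ -3.9  27.4  80.9 -13.8 109.4  69.5]
[(np.float64(0.0), np.float64(3.4)), (np.float64(0.0), np.float64(3.3)), (np.float64(0.0), np.float64(3.6)), (np.float64(0.0), np.float64(3.8)), (np.float64(0.0), np.float64(3.9)), (np.float64(0.0), np.float64(4.0)), (np.float64(0.0), np.float64(7.3)), (np.float64(0.0), np.float64(7.8)), (np.float64(0.0), np.float64(8.2)), (np.float64(0.0), np.float64(8.5)), (np.float64(0.0), np.float64(8.7)), (np.float64(0.0), np.float64(8.6)), (np.float64(0.0), np.float64(9.3)), (np.float64(0.0), np.float64(13.5)), (np.float64(0.0), np.float64(18.2)), (np.float64(0.0), np.float64(21.3))]
end [ 337.6 -128.9  379.5] [179.9 -49.8  16.6] [-37.   -4.6 129.2  66.   42.2 -10.2]
```

```bash
python3 -m jog '[[0.02,-0.01,0,-0.012,0,0,0],[0.02,-0.03,0,-0.035,0,0,0],[0.02,-0.035,0,-0.041,0,0,0],[0.02,-0.035,0,-0.041,0,0,0],[0.02,-0.035,0,-0.041,0,0,0],[0.02,0,0,0,0,0,0]]'; python3 - <<'E'
from k import *
print(togo([570,-60,380],tcp()[1]))
E
```

```text
time_s: 11.38
ee_pos: [594.6, 122.1, 387.2]
ee_rot: [179.9, 39.6, 16.4]
force: [0.7, -0.2, -2.5]
gripper_width: 27.9
(array([-0.0533,  0.1676,  0.0538]), array([0., 0., 0.]))
```

```bash
python3 -m jog '[[0.02,-0.013,0.042,0.013,0,0,0],[0.02,-0.013,0.042,0.013,0,0,0],[0.02,-0.013,0.042,0.013,0,0,0],[0.02,-0.013,0.042,0.013,0,0,0],[0.02,-0.0269,0,0.0021,0,0.157,0],[0.02,-0.0269,0,0.0021,0,0.157,0],[0.02,-0.0269,0,0.0021,0,0.157,0],[0.02,-0.0269,0,0.0021,0,0.157,0],[0.02,-0.0269,0,0.0021,0,0.157,0],[0.02,-0.0269,0,0.0021,0,0.157,0],[0.02,0,0,0,0,0,0]]'; python3 - <<'E'
from k import *
print(status.state()["qpos"].round(1))
f=vision.grab_frame("side");cv2.imwrite("pics/f_s.png",f["color"])
p,r=placepose(-120,40,28,up=100); print(p,togo(p,r))
p0,r0,_=tcp(); print(togo(p0,r))
E
```

```text
time_s: 12.75
ee_pos: [423.8, -103.0, 410.4]
ee_rot: [-179.9, -13.6, 16.3]
force: [-0.2, -0.5, -1.0]
gripper_width: 27.6
[-17.7   2.9 109.2   9.1  57.   51.7]
[ 499.11703857 -330.39500372  317.55946887] (array([-0.0159,  0.239 ,  0.0922]), array([-0.0799,  0.6336,  0.1282]))
(array([0., 0., 0.]), array([-0.0799,  0.6336,  0.1282]))
```

View pics/f_s.png

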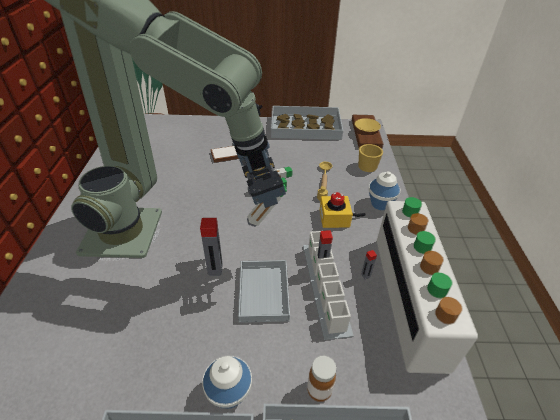

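```bash
python3 - <<'E'
from k import *
sim([[0,-.01,.045,0,0,0,0]]*3+[[0,-.0136,.006,.0005,-.01,.079,.016]]*8)
E
```

```text
[(np.float64(0.0), np.float64(6.3)), (np.float64(0.0), np.float64(5.6)), (np.float64(0.0), np.float64(4.9)), (np.float64(0.0), np.float64(4.8)), (np.float64(0.0), np.float64(5.5)), (np.float64(0.0), np.float64(6.2)), (np.float64(0.0), np.float64(7.0)), (np.float64(0.0), np.float64(7.7)), (np.float64(0.0), np.float64(8.1)), (np.float64(0.0), np.float64(8.4)), (np.float64(0.0), np.float64(8.3))]
end [ 357.6 -308.4  348.1] [180.  -49.9   7.9] [-54.2   9.7 119.4  67.9  46.8 -19.9]
```

```bash
python3 -m jog '[[0.02,-0.01,0.045,0,0,0,0],[0.02,-0.01,0.045,0,0,0,0],[0.02,-0.01,0.045,0,0,0,0],[0.02,-0.0136,0.006,0.0005,-0.01,0.079,0.016],[0.02,-0.0136,0.006,0.0005,-0.01,0.079,0.016],[0.02,-0.0136,0.006,0.0005,-0.01,0.079,0.016],[0.02,-0.0136,0.006,0.0005,-0.01,0.079,0.016],[0.02,-0.0136,0.006,0.0005,-0.01,0.079,0.016],[0.02,-0.0136,0.006,0.0005,-0.01,0.079,0.016],[0.02,-0.0136,0.006,0.0005,-0.01,0.079,0.016],[0.02,-0.0136,0.006,0.0005,-0.01,0.079,0.016],[0.02,0,0,0,0,0,0]]'; python3 - <<'E'
from k import *
print(status.state()["qpos"].round(1))
p,r=placepose(-120,40,28,up=100); s,w=togo(p,r);print(p,s,w); sim([[0,*(s/4),*w]]+[[0,*(s/4),0,0,0]]*3)
E
```

```text
time_s: 14.3
ee_pos: [359.7, -309.2, 346.9]
ee_rot: [-179.7, -49.9, 7.8]
force: [0.6, -0.3, -0.8]
gripper_width: 27.6
[-54.   10.  119.2  68.   46.9 -19.9]
[ 499.11703857 -330.39500372  317.55946887] [0.0646 0.0406 0.1221] [-0.004   0.001  -0.0008]
[(np.float64(0.0), np.float64(3.3)), (np.float64(0.0), np.float64(2.9)), (np.float64(0.0), np.float64(3.0)), (np.float64(0.0), np.float64(3.2))]
end [ 499.1 -330.7  317.8] [180.  -50.    7.9] [-42.9  21.  108.   71.8  38.7 -15.4]
```

```bash
python3 -m jog '[[0.02,0.016,0.01,0.0305,0,0,0],[0.02,0.016,0.01,0.0305,0,0,0],[0.02,0.016,0.01,0.0305,0,0,0],[0.02,0.0166,0.0106,0.0306,-0.004,0.001,0],[0.02,0,0,0,0,0,0]]'; python3 - <<'E'
from k import *
for c in("side","top","wrist"):
    f=vision.grab_frame(c);cv2.imwrite(f"pics/g_{c}.png",f["color"])
p,r=placepose(-120,40,28,up=100); s,w=togo(p,r);print(s,w)
E
```

```text
time_s: 14.92
ee_pos: [501.8, -329.4, 319.2]
ee_rot: [179.7, -50.1, 8.3]
force: [0.3, 0.8, -0.9]
gripper_width: 27.9
[-0.0015  0.0011  0.0014] [ 0.0016 -0.002   0.0027]
```

View pics/g_side.png

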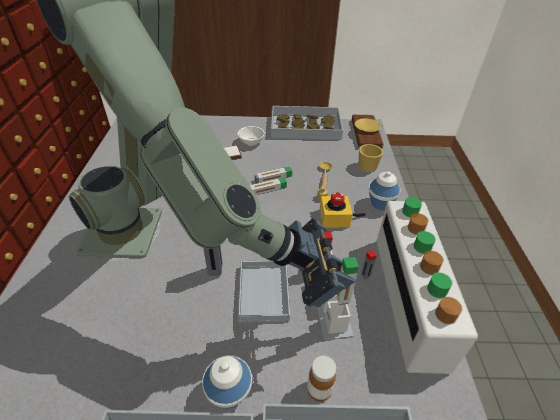

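View pics/g_wrist.png

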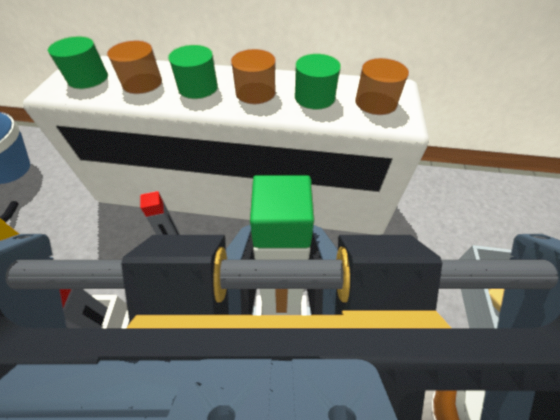

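View pics/g_top.png

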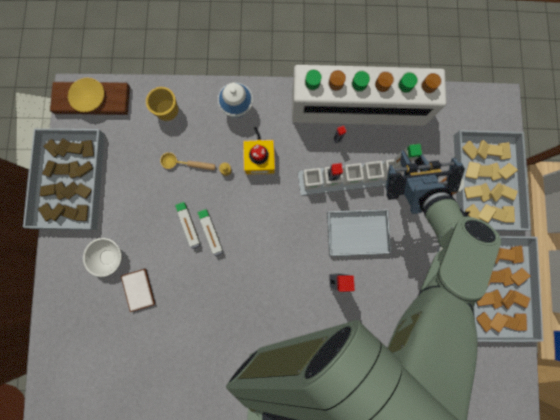

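```bash
cat > capm.py <<'E'
from k import *
import sys
x0,y0=map(float,sys.argv[1:3])
for c in ("top","side"):
    f=vision.grab_frame(c);P=cloud(f);hsv=cv2.cvtColor(f["color"],cv2.COLOR_BGR2HSV)
    g=(hsv[...,0]>45)&(hsv[...,0]<85)&(hsv[...,1]>100)&(abs(P[...,0]-x0)<50)&(abs(P[...,1]-y0)<50)
    q=P[g]
    if len(q)<5: print(c,"none");continue
    zt=np.percentile(q[:,2],95); t=q[q[:,2]>zt-6]; print(c,len(q),"ztop",zt.round(1),"top ctr",((t.min(0)+t.max(0))/2).round(1),t.mean(0).round(1))
E
python3 capm.py 645 -312; python3 - <<'E'
from k import *
p,r=placepose(-120,40,28,up=100); g=p+172*r.apply([0,0,1]);print(g, "cart axis expected", placepose(-120,40,28,up=100)[0]+172*r.apply([0,0,1])+14*np.array([np.cos(.138),np.sin(.138),0]))
E
```

```text
top 153 ztop 253.4 top ctr [ 640.6 -309.3  251.3] [ 640.4 -309.4  250.9]
side 231 ztop 254.0 top ctr [ 643.1 -312.6  251.6] [ 643.4 -313.8  252.1]
[ 629.62621304 -312.28535923  207.        ] cart axis expected [ 643.49311646 -310.35948556  207.        ]
```

```bash
python3 -m jog '[[0.02,-0.0191,0,0.0161,0,0,0],[0.02,-0.0191,0,0.0161,0,0,0],[0.02,0,0,0,0,0,0]]'; python3 -m jog '[[0.02,-0.0115,0,0.0097,0,0,0],[0.02,-0.0115,0,0.0097,0,0,0],[0.02,0,0,0,0,0,0]]'
```

```text
time_s: 15.55
ee_pos: [497.8, -329.7, 268.3]
ee_rot: [180.0, -50.0, 7.8]
force: [0.0, -0.2, -1.3]
gripper_width: 27.8
time_s: 15.92
ee_pos: [498.7, -330.2, 240.0]
ee_rot: [179.7, -50.2, 8.0]
force: [0.3, 0.2, -1.6]
gripper_width: 28.0
```

```bash
python3 -m jog '[[0.02,-0.008,0,0.0067,0,0,0],[0.02,-0.006,0,0.005,0,0,0],[0.02,0,0,0,0,0,0]]'; python3 -m jog '[[0.02,-0.002,0,0.0017,0,0,0],[0.02,0,0,0,0,0,0]]'
```

```text
time_s: 16.3
ee_pos: [498.9, -330.2, 221.6]
ee_rot: [179.7, -50.2, 8.0]
force: [-0.6, -0.1, -1.3]
gripper_width: 27.7
time_s: 16.55
ee_pos: [499.0, -330.2, 218.9]
ee_rot: [179.7, -50.2, 8.1]
force: [0.3, 0.2, -1.1]
gripper_width: 27.5
```

```bash
python3 -m jog '[[0.02,-0.0015,0,0.0013,0,0,0],[0.038,0,0,0,0,0,0],[0.038,0,0,0,0,0,0],[0.038,0,0,-0.02,0,0,0],[0.038,0,0,-0.04,0,0,0],[0.038,0,0,-0.05,0,0,0],[0.038,0,0,-0.05,0,0,0],[0.038,0,0,0,0,0,0]]'; python3 capm.py 645 -312; python3 m.py; python3 - <<'E'
from k import *
for c in("side","top","wrist"):
    f=vision.grab_frame(c);cv2.imwrite(f"pics/h_{c}.png",f["color"])
print(status.state()["qpos"].round(1))
E
```

```text
time_s: 17.55
ee_pos: [375.9, -347.2, 321.9]
ee_rot: [179.3, -50.3, 8.2]
force: [-0.8, -0.6, -0.1]
gripper_width: 37.8
top 111 ztop 151.8 top ctr [ 642.3 -310.5  149.5] [ 642.8 -310.1  148.7]
side 189 ztop 151.5 top ctr [ 645.6 -313.3  149.7] [ 644.9 -314.1  149.6]
top counter z -0.5
stop top n 39 [656.8  68.4  97.1] [688.9 102.6 104.2] [673.4  85.5  99.1]
spent top 118 [ 603.  -144.8  138.2] [ 631.2 -114.4  154.2] [ 617.2 -129.1  147.6]
rim pts 583 z 74.6
[ 626.3 -189.5] ((47.849388122558594, 286.9369812011719), 8.011204719543457)
tray rim 334 ((455.97406005859375, -212.87265014648438), (130.25384521484375, 182.10643005371094), 3.025503635406494) floor 4.7
 cart 0.82 [ 643.4 -304.3] [39.8 38.2] 29.7 z 123.7 green [ 641.3 -308.7  146.5]
 cart 0.59 [415.3 215.4] [139.4  28.8] 23.0 z 27.4 green [469.1 238.1  27.4]
 cart 0.59 [468.7 292. ] [139.5  29. ] 22.8 z 27.2 green [521.8 313.6  27.5]
side counter z 0.9
stop top n 55 [659.4  63.8  97.2] [693.   96.9 102.2] [678.9  79.2  98.9]
spent top 119 [ 604.6 -149.2  138.2] [ 635.2 -116.1  154.2] [ 619.3 -136.5  147.8]
rim pts 794 z 75.0
[ 627.7 -193.2] ((47.35780334472656, 288.7850646972656), 8.040182113647461)
tray rim 240 ((458.05657958984375, -216.3881072998047), (130.13775634765625, 181.8949737548828), 3.2659761905670166) floor 277.6
 cart 0.92 [416.5 212.4] [140.   34.3] 23.8 z 28.2 green [472.2 230.4  22.1]
 cart 0.71 [473.1 281.3] [138.3  52.2] 25.1 z 27.9 green [524.4 305.6  22.3]
 cart 0.67 [ 644.6 -314.3] [27.  28.7] 9.5 z 124.3 green [ 643.6 -317.4  145.5]
[-54.9  15.5 116.8  70.8  46.2 -24.6]
```

View pics/h_side.png

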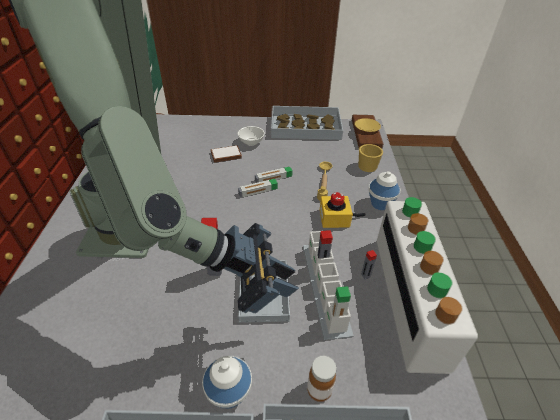

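View pics/h_top.png

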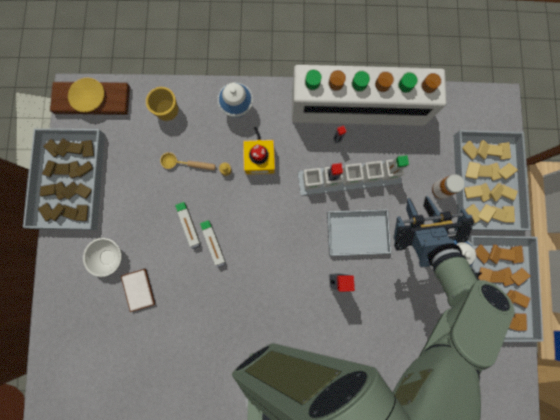

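Cartridge A is seated, with its top at about 149 mm. The spent cartridge and the stop haven't moved. Cartridge B was knocked to about (416,214). Next I'll swing back for B.

```bash
python3 - <<'E'
from k import *
sim([[0,.03,-.02,-.026,0,0,0]]*2+[[0,.0136,-.045,.0005,.01,-.079,-.016]]*8)
sim([[0,.03,-.02,-.026,0,0,0]]*2+[[0,.0136,-.045,.0005,.01,-.079,-.016]]*8+[[0,.0269,-.035,.0021,.0,-.157,0]]*6)
p,r=pickpose(416,214.5,23.1,40,28,up=60);print(p,r.as_euler("xyz",degrees=True),ik(p,r))
E
```

```text
[(np.float64(0.0), np.float64(7.4)), (np.float64(0.0), np.float64(7.5)), (np.float64(0.0), np.float64(9.4)), (np.float64(0.0), np.float64(11.2)), (np.float64(0.0), np.float64(12.6)), (np.float64(0.0), np.float64(13.2)), (np.float64(0.0), np.float64(12.9)), (np.float64(0.0), np.float64(11.7)), (np.float64(0.0), np.float64(10.1)), (np.float64(0.0), np.float64(8.4))]
end [387.1  64.8 451.2] [179.9 -13.8  16.4] [  7.   -3.5 109.5   2.4  60.3  79.7]
[(np.float64(0.0), np.float64(7.4)), (np.float64(0.0), np.float64(7.5)), (np.float64(0.0), np.float64(9.4)), (np.float64(0.0), np.float64(11.2)), (np.float64(0.0), np.float64(12.6)), (np.float64(0.0), np.float64(13.2)), (np.float64(0.0), np.float64(12.9)), (np.float64(0.0), np.float64(11.7)), (np.float64(0.0), np.float64(10.1)), (np.float64(0.0), np.float64(8.4)), (np.float64(0.0), np.float64(9.8)), (np.float64(0.0), np.float64(9.4)), (np.float64(0.0), np.float64(8.9)), (np.float64(0.0), np.float64(8.4)), (np.float64(0.0), np.float64(8.0)), (np.float64(0.0), np.float64(7.5))]
end [473.7 309.1 415.3] [179.8  40.1  16.3] [ 29.8  26.4  80.3   9.2 112.4 103.9]
[543.44997812 268.86202249 219.75964422] [180.   40.   23.1] (np.float64(1.7053025658242404e-14), array([24.95180213, 39.56269481, 86.50180336,  1.19298514, 93.91991745,
       91.50033353]))
```

```bash
python3 -m jog '[[0.042,0.03,-0.02,-0.026,0,0,0],[0.042,0.03,-0.02,-0.026,0,0,0],[0.042,0.0136,-0.045,0.0005,0.01,-0.079,-0.016],[0.042,0.0136,-0.045,0.0005,0.01,-0.079,-0.016],[0.042,0.0136,-0.045,0.0005,0.01,-0.079,-0.016],[0.042,0.0136,-0.045,0.0005,0.01,-0.079,-0.016],[0.042,0.0136,-0.045,0.0005,0.01,-0.079,-0.016],[0.042,0.0136,-0.045,0.0005,0.01,-0.079,-0.016],[0.042,0.0136,-0.045,0.0005,0.01,-0.079,-0.016],[0.042,0.0136,-0.045,0.0005,0.01,-0.079,-0.016]]'; python3 -m jog '[[0.042,0.0269,-0.028,0.0021,0,-0.157,0],[0.042,0.0269,-0.028,0.0021,0,-0.157,0],[0.042,0.0269,-0.028,0.0021,0,-0.157,0],[0.042,0.0269,-0.028,0.0021,0,-0.157,0],[0.042,0.0269,-0.028,0.0021,0,-0.157,0],[0.042,0.0269,-0.028,0.0021,0,-0.157,0],[0.042,0,0,0,0,0,0]]'; python3 - <<'E'
from k import *
p,r=pickpose(416,214.5,23.1,40,28,up=80); s,w=togo(p,r);print(p,s,w)
E
```

```text
time_s: 19.25
ee_pos: [386.6, 66.6, 451.6]
ee_rot: [179.8, -13.7, 16.4]
force: [0.2, 0.0, -0.5]
gripper_width: 41.8
time_s: 20.12
ee_pos: [486.9, 270.8, 411.6]
ee_rot: [179.7, 40.5, 16.3]
force: [-0.7, 0.5, -1.0]
gripper_width: 41.8
[543.44997812 268.86202249 239.75964422] [0.1524 0.0172 0.0959] [-0.0718  0.0082 -0.091 ]
```

```bash
python3 -m jog '[[0.042,0.038,0.0043,0.024,0,0,0],[0.042,0.038,0.0043,0.024,0,0,0],[0.042,0.038,0.0043,0.024,0,0,0],[0.042,0.038,0.0043,0.024,0,0,0],[0.042,0,0,0,-0.072,0.008,-0.091],[0.042,0,0,0,0,0,0]]'; python3 - <<'E'
from k import *
p,r=pickpose(416,214.5,23.1,40,28,up=0); s,w=togo(p,r);print(p,s,w)
f=vision.grab_frame("wrist");cv2.imwrite("pics/i_w.png",f["color"])
P=cloud(f);hsv=cv2.cvtColor(f["color"],cv2.COLOR_BGR2HSV)
g=(hsv[...,0]>45)&(hsv[...,0]<85)&(hsv[...,1]>100)
n,l,st,ce=cv2.connectedComponentsWithStats(g.astype(np.uint8))
for i in range(1,n):
    if st[i,4]>150:
        q=P[(l==i)]; q=q[q[:,2]>24]; print(ce[i].round(),st[i,4],q.mean(0).round(1))
E
```

```text
time_s: 20.88
ee_pos: [542.6, 266.5, 244.7]
ee_rot: [179.9, 39.6, 22.9]
force: [0.7, 0.6, -0.0]
gripper_width: 42.1
[543.44997812 268.86202249 159.75964422] [ 0.0555 -0.0019  0.0644] [-0.0014 -0.0068 -0.0028]
[275. 106.] 2387 [471.3 240.5  27.9]
```

View pics/i_w.png

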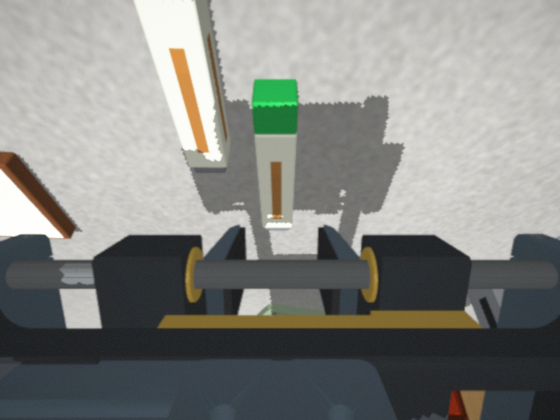

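```bash
python3 -m jog '[[0.042,0.018,-0.001,0.021,0,-0.007,0],[0.042,0.018,-0.001,0.021,0,0,0],[0.042,0.015,-0.001,0.017,0,0,0],[0.042,0.0045,0,0.0054,0,0,0],[0.042,0,0,0,0,0,0]]'
python3 -m jog '[[0.02,0,0,0,0,0,0],[0.02,0,0,0,0,0,0],[0.02,0,0,0,0,0,0],[0.02,0,0,0,0,0,0]]' 40; python3 - <<'E'
from k import *
p,r=pickpose(417,216,23.1,40,28,up=0); s,w=togo(p,r);print(p,s,w)
f=vision.grab_frame("wrist");cv2.imwrite("pics/j_w.png",f["color"])
E
```

```text
time_s: 21.55
ee_pos: [542.9, 269.9, 159.9]
ee_rot: [180.0, 40.0, 22.9]
force: [0.1, 0.2, 0.4]
gripper_width: 42.1
time_s: 22.05
ee_pos: [543.1, 270.2, 160.2]
ee_rot: [180.0, 40.0, 23.0]
force: [1.5, 0.8, 5.7]
gripper_width: 28.0
[544.44997812 270.36202249 159.75964422] [ 0.0013  0.0003 -0.0005] [-0.0014  0.0001 -0.002 ]
```

View pics/j_w.png

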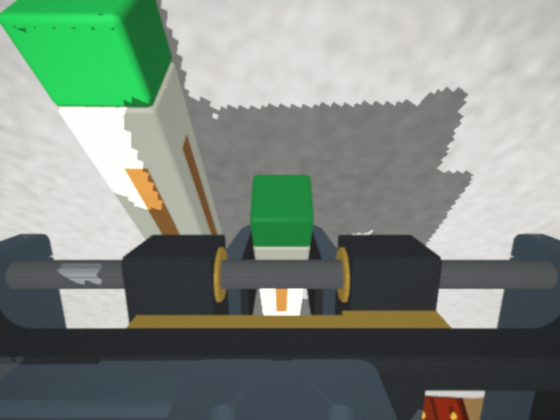

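```bash
python3 -m jog '[[0.02,-0.01,0,-0.012,0,0,0],[0.02,-0.03,0,-0.035,0,0,0],[0.02,-0.035,0,-0.041,0,0,0],[0.02,-0.035,0,-0.041,0,0,0],[0.02,-0.035,0,-0.041,0,0,0],[0.02,0,0.02,0,0,0,0]]'; python3 - <<'E'
from k import *
sim([[0,0,.055,0,0,0,0]]*4+[[0,-.0269,.02,.0021,.0,.157,0]]*6)
E
```

```text
time_s: 22.85
ee_pos: [548.8, 251.5, 387.8]
ee_rot: [-180.0, 39.5, 23.1]
force: [-0.9, 0.3, -1.5]
gripper_width: 28.0
[(np.float64(0.0), np.float64(4.7)), (np.float64(0.0), np.float64(4.6)), (np.float64(0.0), np.float64(4.6)), (np.float64(0.0), np.float64(4.5)), (np.float64(0.0), np.float64(8.0)), (np.float64(0.0), np.float64(8.4)), (np.float64(0.0), np.float64(8.8)), (np.float64(0.0), np.float64(9.0)), (np.float64(0.0), np.float64(9.0)), (np.float64(0.0), np.float64(8.5))]
end [ 541.9 -121.1  421.7] [-180.   -14.4   23.1] [-16.1  13.5  94.7  10.4  61.   46.6]
```

```bash
python3 -m jog '[[0.02,0,0.055,0,0,0,0],[0.02,0,0.055,0,0,0,0],[0.02,0,0.055,0,0,0,0],[0.02,0,0.055,0,0,0,0],[0.02,-0.0269,0.02,0.0021,0,0.157,0],[0.02,-0.0269,0.02,0.0021,0,0.157,0],[0.02,-0.0269,0.02,0.0021,0,0.157,0],[0.02,-0.0269,0.02,0.0021,0,0.157,0],[0.02,-0.0269,0.02,0.0021,0,0.157,0],[0.02,-0.0269,0.02,0.0021,0,0.157,0],[0.02,0,0,0,0,0,0]]'; python3 - <<'E'
from k import *
p,r=placepose(-60,40,28,up=100); print(p,togo(p,r))
w=togo(p,r)[1]/8
c=[0,0,172]-R.from_rotvec(w).apply([0,0,172]); print(w,c)
sim([[0,*(c/1000+[-.01,.015,0]),*w]]*8)
E
```

```text
time_s: 24.22
ee_pos: [539.4, -123.3, 417.0]
ee_rot: [-179.9, -13.7, 22.7]
force: [-0.1, -0.2, -1.1]
gripper_width: 27.6
[ 490.87036581 -270.96443592  317.55946887] (array([-0.1224,  0.1176,  0.0723]), array([-0.14  ,  0.6303,  0.2227]))
[-0.0175     0.0787875  0.0278375] [-13.49312405  -3.19484957   0.55983977]
[(np.float64(0.0), np.float64(5.1)), (np.float64(0.0), np.float64(4.9)), (np.float64(0.0), np.float64(6.3)), (np.float64(0.0), np.float64(7.9)), (np.float64(0.0), np.float64(9.7)), (np.float64(0.0), np.float64(11.3)), (np.float64(0.0), np.float64(12.4)), (np.float64(0.0), np.float64(12.6))]
end [ 414.6 -260.5  323.1] [-180.   -50.     7.9] [-43.8  12.  121.   76.4  38.2 -22. ]
```

```bash
python3 -m jog '[[0.02,-0.0235,0.012,0.0006,-0.0175,0.0788,0.0278],[0.02,-0.0235,0.012,0.0006,-0.0175,0.0788,0.0278],[0.02,-0.0235,0.012,0.0006,-0.0175,0.0788,0.0278],[0.02,-0.0235,0.012,0.0006,-0.0175,0.0788,0.0278],[0.02,-0.0235,0.012,0.0006,-0.0175,0.0788,0.0278],[0.02,-0.0235,0.012,0.0006,-0.0175,0.0788,0.0278],[0.02,-0.0235,0.012,0.0006,-0.0175,0.0788,0.0278],[0.02,-0.0235,0.012,0.0006,-0.0175,0.0788,0.0278],[0.02,0,0,0,0,0,0]]'; python3 - <<'E'
from k import *
p,r=placepose(-60,40,28,up=100); print(togo(p,r)); print(status.state()["qpos"].round(1))
E
```

```text
time_s: 25.35
ee_pos: [418.1, -260.5, 321.5]
ee_rot: [-179.6, -50.0, 7.9]
force: [0.5, 0.3, -1.4]
gripper_width: 28.2
(array([0.0424, 0.0207, 0.0565]), array([-0.0061, -0.0001, -0.0004]))
[-43.5  12.4 120.8  76.5  38.3 -21.9]
```

```bash
python3 -m jog '[[0.02,0.0212,0.0104,0.0283,0,0,0],[0.02,0.0212,0.0103,0.0282,-0.006,0,0],[0.02,0,0,0,0,0,0]]'; python3 capm.py 635 -251;  python3 - <<'E'
from k import *
p,r=placepose(-60,40,28,up=100); print(togo(p,r))
a=np.radians(8)
for n,c in (("top",(626.2,-189.7)),("side",(627.7,-193.1))): print(n,np.array(c)+60*np.array([np.sin(a),-np.cos(a)]))
E
```

```text
time_s: 25.72
ee_pos: [494.3, -270.3, 320.6]
ee_rot: [179.5, -50.3, 8.6]
force: [-0.3, 0.9, -1.5]
gripper_width: 28.0
top 158 ztop 254.5 top ctr [ 625.5 -257.   266.6] [ 636.3 -249.9  253.1]
side 209 ztop 254.1 top ctr [ 638.5 -252.7  251.9] [ 638.6 -253.6  252.4]
(array([-0.0027,  0.0009,  0.0006]), array([ 0.0001, -0.0032,  0.0055]))
top [ 634.55038606 -249.11608412]
side [ 636.05038606 -252.51608412]
```

```bash
python3 -m jog '[[0.02,-0.0191,0,0.0161,0,0,0],[0.02,-0.0191,0,0.0161,0,0,0],[0.02,0,0,0,0,0,0]]'; python3 -m jog '[[0.02,-0.0115,0,0.0097,0,0,0],[0.02,-0.0115,0,0.0097,0,0,0],[0.02,0,0,0,0,0,0]]'; python3 -m jog '[[0.02,-0.008,0,0.0067,0,0,0],[0.02,-0.007,0,0.006,0,0,0],[0.02,0,0,0,0,0,0]]'
```

```text
time_s: 26.2
ee_pos: [490.7, -270.4, 268.6]
ee_rot: [179.9, -50.0, 8.0]
force: [0.0, 0.9, -0.9]
gripper_width: 28.3
time_s: 26.58
ee_pos: [491.7, -271.1, 240.4]
ee_rot: [179.7, -50.2, 8.2]
force: [0.2, 0.9, -1.7]
gripper_width: 27.6
time_s: 26.95
ee_pos: [492.2, -271.4, 221.2]
ee_rot: [179.6, -50.3, 8.2]
force: [0.5, -0.2, -1.0]
gripper_width: 27.8
```

```bash
python3 capm.py 635 -251
```

```text
top 138 ztop 154.8 top ctr [ 637.2 -267.8  153. ] [ 635.9 -252.3  152.4]
side 178 ztop 155.9 top ctr [ 638.5 -253.5  153.6] [ 638.3 -255.6  153.8]
```

```bash
python3 -m jog '[[0.02,-0.0025,0,0.0021,0,0,0],[0.02,0,0,0,0,0,0],[0.038,0,0,0,0,0,0],[0.038,0,0,0,0,0,0],[0.038,0,0,-0.02,0,0,0],[0.038,0,0,-0.04,0,0,0],[0.038,0,0,-0.05,0,0,0],[0.038,0,0,-0.05,0,0,0],[0.038,0.03,-0.02,-0.026,0,0,0],[0.038,0.03,-0.02,-0.026,0,0,0],[0.038,0,0,0,0,0,0]]'; python3 capm.py 635 -251; python3 m.py; python3 - <<'E'
from k import *
for c in("side","top"):
    f=vision.grab_frame(c);cv2.imwrite(f"pics/k_{c}.png",f["color"])
print(status.state()["qpos"].round(1))
sim([[0,.0136,-.045,.0005,.01,-.079,-.016]]*8+[[0,.0269,-.03,.0021,.0,-.157,0]]*6)
E
```

```text
time_s: 28.42
ee_pos: [362.9, -247.3, 401.9]
ee_rot: [179.0, -50.5, 8.7]
force: [-0.3, 0.2, -0.3]
gripper_width: 37.8
top 129 ztop 151.5 top ctr [ 638.1 -268.1  150.2] [ 637.3 -256.4  148.9]
side 174 ztop 151.7 top ctr [ 640.5 -270.7  149.6] [ 639.1 -257.5  149.6]
top counter z -0.3
stop top n 47 [656.4  68.7  97. ] [685.8 102.7 103.1] [673.7  85.2  98.2]
spent top 117 [ 603.2 -144.4  139.3] [ 631.  -114.2  152.5] [ 617.2 -128.9  148.1]
rim pts 559 z 74.6
[ 626.  -190.6] ((47.855796813964844, 288.48712158203125), 7.873027324676514)
tray rim 214 ((456.1274108886719, -211.78758239746094), (130.3766326904297, 179.6599578857422), 3.061955690383911) floor 345.7
 cart 0.84 [468.9 291.8] [137.7  29. ] 23.0 z 27.5 green [521.5 313.5  27.5]
 cart 0.54 [ 644.3 -311.9] [29.  33.1] 7.8 z 130.2 green [ 641.2 -308.7  146.4]
 cart 0.54 [ 637.8 -251. ] [28.8 29.3] 5.3 z 129.2 green [ 635.2 -249.7  147.3]
side counter z 0.9
stop top n 48 [658.5  61.8  97.4] [693.8  98.  102.2] [676.   81.9  99. ]
spent top 120 [ 604.5 -149.5  138.4] [ 634.9 -117.7  152.3] [ 619.3 -136.5  147.6]
rim pts 708 z 74.8
[ 6
[... 511 characters left out ...]

[-48.    2.3 119.5  63.5  45.1  -8.2]
[(np.float64(0.0), np.float64(11.7)), (np.float64(0.0), np.float64(13.9)), (np.float64(0.0), np.float64(15.3)), (np.float64(0.0), np.float64(15.3)), (np.float64(0.0), np.float64(13.9)), (np.float64(0.0), np.float64(11.6)), (np.float64(0.0), np.float64(9.2)), (np.float64(0.0), np.float64(7.3)), (np.float64(0.0), np.float64(10.1)), (np.float64(0.0), np.float64(9.6)), (np.float64(0.0), np.float64(9.0)), (np.float64(0.0), np.float64(8.6)), (np.float64(0.0), np.float64(8.1)), (np.float64(0.0), np.float64(7.6))]
end [474.4 338.7 414.9] [179.8  40.1  16.3] [ 32.   27.9  77.8  10.7 113.  106.3]m.py:19: RuntimeWarning: Mean of empty slice
  gg=np.nanmean(P[g],0)
```

View pics/k_side.png

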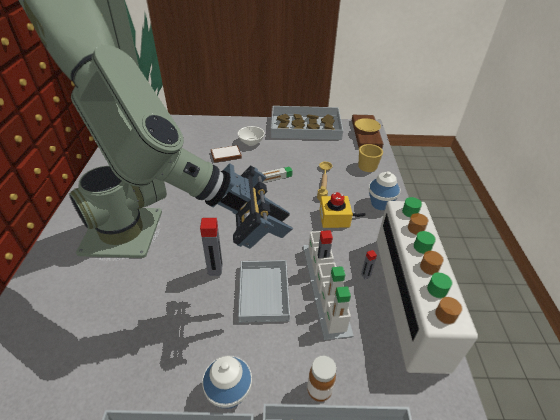

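Cartridges A and B both stand seated, with tops at about 149 mm. C is still at about (470,291). I'll swing back for it.

```bash
python3 -m jog '[[0.05,0.0136,-0.035,0.0005,0.01,-0.079,-0.016],[0.05,0.0136,-0.035,0.0005,0.01,-0.079,-0.016],[0.05,0.0136,-0.04,0.0005,0.01,-0.079,-0.016],[0.05,0.0136,-0.04,0.0005,0.01,-0.079,-0.016],[0.05,0.0136,-0.045,0.0005,0.01,-0.079,-0.016],[0.05,0.0136,-0.045,0.0005,0.01,-0.079,-0.016],[0.05,0.0136,-0.045,0.0005,0.01,-0.079,-0.016],[0.05,0.0136,-0.045,0.0005,0.01,-0.079,-0.016]]'; python3 -m jog '[[0.05,0.0269,-0.035,0.0021,0,-0.157,0],[0.05,0.0269,-0.035,0.0021,0,-0.157,0],[0.05,0.0269,-0.035,0.0021,0,-0.157,0],[0.05,0.0269,-0.035,0.0021,0,-0.157,0],[0.05,0.0269,-0.035,0.0021,0,-0.157,0],[0.05,0.0269,-0.035,0.0021,0,-0.157,0],[0.05,0,0,0,0,0,0]]'; python3 - <<'E'
from k import *
p,r=pickpose(470,291.5,23.0,40,28,up=80); s,w=togo(p,r);print(p,s,w)
E
```

```text
time_s: 29.82
ee_pos: [383.7, 95.6, 451.4]
ee_rot: [179.7, -13.7, 16.5]
force: [0.7, 0.1, 0.3]
gripper_width: 49.9
time_s: 30.7
ee_pos: [471.9, 340.6, 410.3]
ee_rot: [179.5, 40.5, 16.2]
force: [-0.7, -0.8, -0.7]
gripper_width: 50.0
[597.54466358 345.63949763 239.75964422] [0.2035 0.0299 0.0509] [-0.0683  0.0084 -0.0905]
```

```bash
python3 -m jog '[[0.05,0.041,0.006,0.0102,0,0,0],[0.05,0.041,0.006,0.0102,0,0,0],[0.05,0.041,0.006,0.0102,0,0,0],[0.05,0.041,0.006,0.0102,0,0,0],[0.05,0.0395,0.006,0.0102,0,0,0],[0.05,0,0,0,-0.068,0.008,-0.0905],[0.05,0,0,0,0,0,0]]'; python3 - <<'E'
from k import *
p,r=pickpose(470,291.5,23.0,40,28,up=0); s,w=togo(p,r);print(p,s,w)
f=vision.grab_frame("wrist");cv2.imwrite("pics/l_w.png",f["color"])
P=cloud(f);hsv=cv2.cvtColor(f["color"],cv2.COLOR_BGR2HSV)
g=(hsv[...,0]>45)&(hsv[...,0]<85)&(hsv[...,1]>100)
n,l,st,ce=cv2.connectedComponentsWithStats(g.astype(np.uint8))
for i in range(1,n):
    if st[i,4]>150:
        q=P[(l==i)]; q=q[q[:,2]>24]; print(ce[i].round(),st[i,4],q.mean(0).round(1), "exp",470+58*np.cos(.401),291.5+58*np.sin(.401))
E
```

```text
time_s: 31.58
ee_pos: [597.2, 342.8, 245.6]
ee_rot: [-180.0, 39.6, 22.8]
force: [0.1, -0.5, 0.5]
gripper_width: 49.8
[597.54466358 345.63949763 159.75964422] [ 0.0558 -0.0025  0.0652] [-0.0026 -0.0071 -0.0024]
[275. 108.] 2339 [524.5 316.3  27.9] exp 523.3989246813112 314.1396740895193
```

View pics/l_w.png

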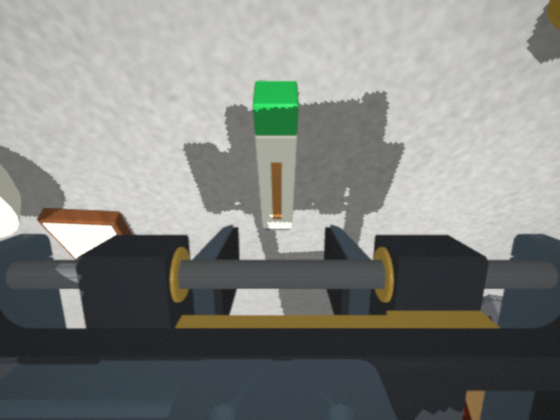

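```bash
python3 -m jog '[[0.05,0.018,-0.0015,0.021,0,-0.007,0],[0.05,0.018,-0.001,0.021,0,0,0],[0.05,0.015,-0.001,0.0175,0,0,0],[0.05,0.0045,0,0.0057,0,0,0],[0.05,0,0,0,0,0,0]]'
python3 -m jog '[[0.02,0,0,0,0,0,0],[0.02,0,0,0,0,0,0],[0.02,0,0,0,0,0,0],[0.02,0,0,0,0,0,0]]' 40; python3 -m jog '[[0.02,-0.01,0,-0.012,0,0,0],[0.02,-0.03,0,-0.035,0,0,0],[0.02,-0.035,0,-0.041,0,0,0],[0.02,-0.035,0,-0.041,0,0,0],[0.02,-0.035,0,-0.041,0,0,0],[0.02,0,0.02,0,0,0,0]]'; python3 - <<'E'
from k import *
f=vision.grab_frame("wrist");cv2.imwrite("pics/m_w.png",f["color"])
sim([[0,0,.055,0,0,0,0]]*5+[[0,-.0269,.02,.0021,.0,.157,0]]*6)
E
```

```text
time_s: 32.25
ee_pos: [596.5, 346.9, 159.9]
ee_rot: [-179.9, 40.0, 22.9]
force: [-0.2, -0.1, 0.1]
gripper_width: 49.8
time_s: 32.75
ee_pos: [596.6, 347.0, 160.5]
ee_rot: [-179.9, 40.0, 22.9]
force: [1.3, 1.4, 2.9]
gripper_width: 27.5
time_s: 33.5
ee_pos: [602.0, 328.2, 389.3]
ee_rot: [-179.8, 39.4, 23.1]
force: [-0.2, -0.1, -1.5]
gripper_width: 27.8
[(np.float64(0.0), np.float64(4.6)), (np.float64(0.0), np.float64(4.5)), (np.float64(0.0), np.float64(4.5)), (np.float64(0.0), np.float64(4.5)), (np.float64(0.0), np.float64(4.6)), (np.float64(0.0), np.float64(8.8)), (np.float64(0.0), np.float64(9.3)), (np.float64(0.0), np.float64(9.6)), (np.float64(0.0), np.float64(9.8)), (np.float64(0.0), np.float64(9.9)), (np.float64(0.0), np.float64(9.6))]
end [616.3 -97.9 421. ] [179.9 -14.3  22.8] [-11.9  19.6  86.    9.   62.9  51.9]
```

View pics/m_w.png

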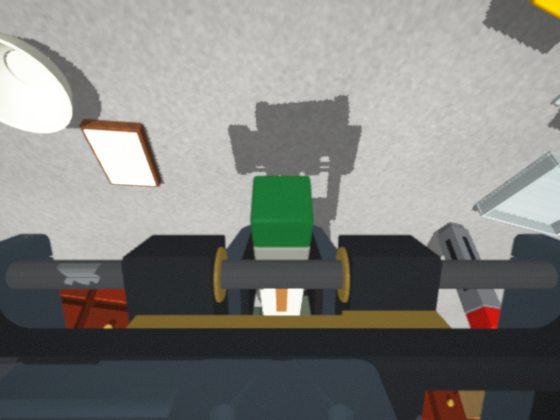

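```bash
python3 -m jog '[[0.02,-0.0115,0.055,0.0097,0,0,0],[0.02,-0.0115,0.055,0.0097,0,0,0],[0.02,-0.0115,0.055,0.0097,0,0,0],[0.02,-0.0115,0.052,0.0097,0,0,0],[0.02,-0.0115,0.052,0.0097,0,0,0],[0.02,-0.0269,0.02,0.0021,0,0.157,0],[0.02,-0.0269,0.02,0.0021,0,0.157,0],[0.02,-0.0269,0.02,0.0021,0,0.157,0],[0.02,-0.0269,0.02,0.0021,0,0.157,0],[0.02,-0.0269,0.02,0.0021,0,0.157,0],[0.02,-0.0269,0.02,0.0021,0,0.157,0],[0.02,0,0,0,0,0,0]]'; python3 - <<'E'
from k import *
p,r=placepose(0,40,28,up=100); print(p,togo(p,r))
w=togo(p,r)[1]/8
c=[0,0,172]-R.from_rotvec(w).apply([0,0,172]); print(w,c)
sim([[0,*(c/1000+[-.01,.01,0]),*w]]*8)
E
```

```text
time_s: 35.05
ee_pos: [542.1, -121.0, 416.2]
ee_rot: [-179.8, -13.7, 22.6]
force: [-1.2, -0.8, -0.7]
gripper_width: 27.6
[ 482.62369305 -211.53386813  317.55946887] (array([-0.1106,  0.0611,  0.0743]), array([-0.1412,  0.6302,  0.2199]))
[-0.01765    0.078775   0.0274875] [-13.4911849   -3.21822701   0.5601244 ]
[(np.float64(0.0), np.float64(5.4)), (np.float64(0.0), np.float64(5.2)), (np.float64(0.0), np.float64(6.0)), (np.float64(0.0), np.float64(7.6)), (np.float64(0.0), np.float64(9.7)), (np.float64(0.0), np.float64(11.9)), (np.float64(0.0), np.float64(13.6)), (np.float64(0.0), np.float64(14.1))]
end [ 406.  -219.4  321.7] [180.  -50.    7.9] [-40.1   9.4 124.9  79.8  35.4 -23.2]
```

```bash
python3 -m jog '[[0.02,-0.0235,0.0058,0.0006,-0.0176,0.0788,0.0275],[0.02,-0.0235,0.0058,0.0006,-0.0176,0.0788,0.0275],[0.02,-0.0235,0.0058,0.0006,-0.0176,0.0788,0.0275],[0.02,-0.0235,0.0058,0.0006,-0.0176,0.0788,0.0275],[0.02,-0.0235,0.0058,0.0006,-0.0176,0.0788,0.0275],[0.02,-0.0235,0.0058,0.0006,-0.0176,0.0788,0.0275],[0.02,-0.0235,0.0058,0.0006,-0.0176,0.0788,0.0275],[0.02,-0.0235,0.0058,0.0006,-0.0176,0.0788,0.0275],[0.02,0,0,0,0,0,0]]'; python3 - <<'E'
from k import *
p,r=placepose(0,40,28,up=100); print(togo(p,r)); print(status.state()["qpos"].round(1))
E
```

```text
time_s: 36.17
ee_pos: [406.7, -210.3, 320.3]
ee_rot: [-179.6, -50.0, 7.8]
force: [0.3, -0.5, -1.0]
gripper_width: 27.5
(array([0.0461, 0.0121, 0.0592]), array([-0.0065, -0.0003, -0.0007]))
[-39.1   9.2 125.5  80.7  34.9 -23.4]
```

```bash
python3 -m jog '[[0.02,0.023,0.006,0.0296,0,0,0],[0.02,0.023,0.006,0.0296,-0.006,0,0],[0.02,0,0,0,0,0,0],[0.02,0,0,0,0,0,0]]'; python3 capm.py 627 -191;  python3 - <<'E'
from k import *
p,r=placepose(0,40,28,up=100); print(togo(p,r))
f=vision.grab_frame("side");cv2.imwrite("pics/n_s.png",f["color"])
E
```

```text
time_s: 36.67
ee_pos: [483.4, -211.2, 320.0]
ee_rot: [179.6, -50.2, 8.4]
force: [-0.5, -0.3, -0.7]
gripper_width: 28.0
top 168 ztop 253.5 top ctr [ 616.9 -201.4  265.6] [ 626.3 -191.3  251.7]
side 184 ztop 253.0 top ctr [ 629.  -195.1  251. ] [ 628.9 -195.3  251.1]
(array([-0.002 , -0.    ,  0.0016]), array([ 0.0024, -0.0043,  0.0043]))
```

View pics/n_s.png

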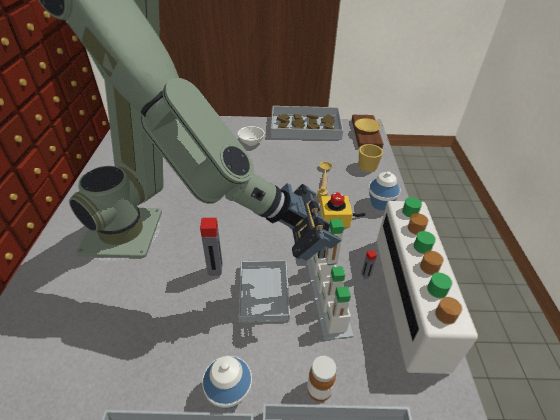

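```bash
python3 -m jog '[[0.02,-0.0191,-0.001,0.0161,0,0,0],[0.02,-0.0191,-0.0005,0.0161,0,0,0],[0.02,0,0,0,0,0,0]]'; python3 -m jog '[[0.02,-0.0115,0,0.0097,0,0,0],[0.02,-0.0115,0,0.0097,0,0,0],[0.02,0,0,0,0,0,0]]'; python3 -m jog '[[0.02,-0.008,0,0.0067,0,0,0],[0.02,-0.007,0,0.006,0,0,0],[0.02,-0.0015,0,0.0012,0,0,0],[0.02,0,0,0,0,0,0]]'
```

```text
time_s: 37.2
ee_pos: [482.3, -210.5, 268.7]
ee_rot: [179.8, -50.1, 8.0]
force: [-0.5, -0.5, -0.5]
gripper_width: 27.9
time_s: 37.58
ee_pos: [483.3, -211.0, 240.3]
ee_rot: [179.6, -50.3, 8.2]
force: [-0.6, -0.2, -0.7]
gripper_width: 27.7
time_s: 38.08
ee_pos: [483.9, -211.1, 219.3]
ee_rot: [179.5, -50.4, 8.3]
force: [0.9, 0.3, -1.6]
gripper_width: 28.0
```

```bash
python3 capm.py 627 -191
```

```text
top 130 ztop 153.2 top ctr [ 629.5 -208.2  151.2] [ 628.2 -193.5  150.3]
side 160 ztop 152.6 top ctr [ 630.1 -193.3  150.2] [ 630.4 -195.5  150.6]
```

```bash
python3 -m jog '[[0.038,0,0,0,0,0,0],[0.038,0,0,0,0,0,0],[0.038,0,0,-0.02,0,0,0],[0.038,0,0,-0.04,0,0,0],[0.038,0,0,-0.05,0,0,0],[0.038,0,0,-0.05,0,0,0],[0.038,0.03,-0.005,-0.026,0,0,0],[0.038,0.03,-0.005,-0.026,0,0,0],[0.038,0.03,0,-0.026,0,0,0],[0.038,0,0,0,0,0,0]]'; python3 capm.py 627 -191; python3 m.py; python3 - <<'E'
from k import *
for c in("side","top"):
    f=vision.grab_frame(c);cv2.imwrite(f"pics/o_{c}.png",f["color"])
print(status.state()["qpos"].round(1))
r=R.from_euler("xyz",[180,0,98],degrees=True); p,_,_=tcp(); w=togo(p,r)[1]; print(w, np.linalg.norm(w))
sim([[0,0,0,0,*(w/12)]]*12)
E
```

```text
time_s: 39.42
ee_pos: [357.8, -217.2, 443.2]
ee_rot: [179.0, -50.6, 8.7]
force: [-0.7, -0.3, -0.5]
gripper_width: 37.5
top 126 ztop 151.1 top ctr [ 631.3 -208.9  148.9] [ 629.8 -195.7  148.4]
side 160 ztop 151.9 top ctr [ 631.5 -210.6  150.2] [ 630.8 -195.8  149.7]
top counter z -0.4
stop top n 43 [655.3  68.4  97.4] [686.  102.5 102.6] [673.5  85.2  98.8]
spent top 115 [ 603.3 -144.6  138. ] [ 631.3 -113.9  152.9] [ 617.2 -129.1  147.8]
rim pts 542 z 74.7
[ 626.  -189.8] ((47.13631057739258, 287.4986572265625), 7.83264684677124)
tray rim 208 ((456.0810241699219, -212.2376251220703), (129.99746704101562, 180.77110290527344), 3.2076499462127686) floor 401.7
 cart 0.82 [ 632.4 -201.5] [29.7 52.7] 12.2 z 133.1 green [ 627.2 -190.7  146.8]
 cart 0.79 [ 637.6 -250.9] [28.8 29.4] 7.5 z 128.1 green [ 635.3 -249.8  147. ]
 cart 0.66 [ 646.  -308.5] [39.3 35.4] 24.5 z 124.3 green [ 641.3 -308.4  146.9]
 cart 0.4 [675.4  86.6] [43.  41.6] 1.7 z 96.5 green [nan nan nan]
side counter z 0.8
stop top n 48 [658.9  65.8  97. ] [694.1 102.3 101.9] [676.6  81.7  99. ]
spent top 122 [ 604.7 -150.1  138
[... 478 characters left out ...]
130.5 green [ 630.3 -199.2  145. ]
[-45.1  -2.7 117.8  58.   46.2   1.6]
[ 0.6873 -0.681  -1.4604] 1.7518305996870815
[(np.float64(0.0), np.float64(5.1)), (np.float64(0.0), np.float64(4.9)), (np.float64(0.0), np.float64(4.9)), (np.float64(0.0), np.float64(4.8)), (np.float64(0.0), np.float64(4.8)), (np.float64(0.0), np.float64(4.8)), (np.float64(0.0), np.float64(4.8)), (np.float64(0.0), np.float64(4.8)), (np.float64(0.0), np.float64(4.8)), (np.float64(0.0), np.float64(4.8)), (np.float64(0.0), np.float64(4.8)), (np.float64(0.0), np.float64(4.8))]
end [ 357.7 -217.2  438.7] [180.  -0.  98.] [-32.8   2.7 104.6   0.   72.7 -40.8]m.py:19: RuntimeWarning: Mean of empty slice
  gg=np.nanmean(P[g],0)
```

View pics/o_side.png

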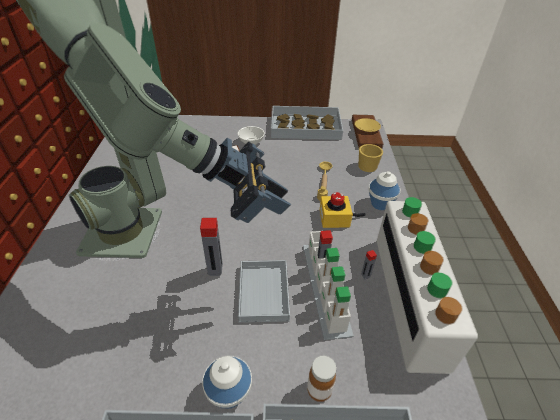

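```bash
python3 -m jog '[[0.06,0,0,0,0.0573,-0.0568,-0.1217],[0.06,0,0,0,0.0573,-0.0568,-0.1217],[0.06,0,0,0,0.0573,-0.0568,-0.1217],[0.06,0,0,0,0.0573,-0.0568,-0.1217],[0.06,0,0,0,0.0573,-0.0568,-0.1217],[0.06,0,0,0,0.0573,-0.0568,-0.1217],[0.06,0,0,0,0.0573,-0.0568,-0.1217],[0.06,0,0,0,0.0573,-0.0568,-0.1217],[0.06,0,0,0,0.0573,-0.0568,-0.1217],[0.06,0,0,0,0.0573,-0.0568,-0.1217],[0.06,0,0,0,0.0573,-0.0568,-0.1217],[0.06,0,0,0,0.0573,-0.0568,-0.1217]]'; python3 - <<'E'
from k import *
r=R.from_euler("xyz",[180,0,98],degrees=True); print(togo([618,-131.5,172+127+90],r))
E
```

```text
time_s: 41.32
ee_pos: [357.9, -217.2, 439.1]
ee_rot: [-179.9, 0.1, 98.2]
force: [-0.5, 0.4, -0.3]
gripper_width: 59.9
(array([0.0477, 0.2698, 0.0495]), array([-0.0018,  0.0026,  0.004 ]))
```

View pics/o_top.png

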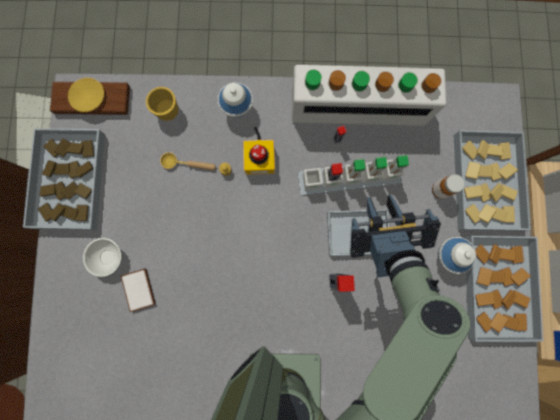

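The top view shows three green caps in the magazine at (358,165), (380,165) and (402,162), and no cartridge left on the counter. Next is the spent cartridge.

```bash
python3 -m jog '[[0.06,0.008,0.045,0.004,0,0,0],[0.06,0.008,0.045,0.006,0,0,0],[0.06,0.008,0.045,0.01,0,0,0],[0.06,0.008,0.045,0.01,0,0,0],[0.06,0.008,0.045,0.01,0,0,0],[0.06,0.008,0.045,0.0095,0,0,0],[0.06,0,0,0,0,0,0]]'; python3 - <<'E'
from k import *
r=R.from_euler("xyz",[180,0,98],degrees=True); print(togo([618,-131.5,172+127],r))
f=vision.grab_frame("wrist");cv2.imwrite("pics/p_w.png",f["color"])
P=cloud(f);hsv=cv2.cvtColor(f["color"],cv2.COLOR_BGR2HSV)
g=((hsv[...,0]<8)|(hsv[...,0]>172))&(hsv[...,1]>150)&(hsv[...,2]>60)&(P[...,2]>143)&(P[...,2]<156)
q=P[g]; print(len(q),q.min(0),q.max(0),q.mean(0))
E
```

```text
time_s: 42.2
ee_pos: [620.8, -131.0, 387.4]
ee_rot: [-179.9, 0.0, 98.1]
force: [-1.3, 0.1, -0.0]
gripper_width: 60.1
(array([-0.0001, -0.0026,  0.0884]), array([-0.0021,  0.0001,  0.0023]))
1281 [ 603.95046053 -144.53044463  143.49468798] [ 633.45903205 -114.91989948  151.67517644] [ 618.62061324 -129.01694085  149.17710796]
```

View pics/p_w.png

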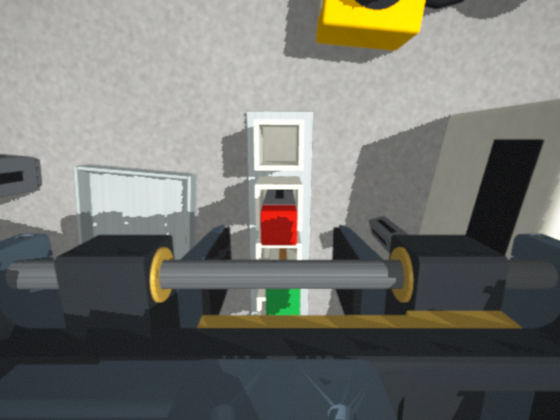

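```bash
python3 -m jog '[[0.06,0.001,-0.002,0.03,0,0,0],[0.06,0,0,0.03,0,0,0],[0.06,0,0,0.02,0,0,0],[0.06,0,0,0.008,0,0,0],[0.06,0,0,0,0,0,0]]'; python3 -m jog '[[0.02,0,0,0,0,0,0],[0.02,0,0,0,0,0,0],[0.02,0,0,0,0,0,0],[0.02,0,0,0,0,0,0],[0.02,0,0,0,0,0,0]]' 40; python3 -m jog '[[0.02,0,0,-0.02,0,0,0],[0.02,0,0,-0.04,0,0,0],[0.02,0,0,-0.04,0,0,0],[0.02,0,0,-0.02,0,0,0],[0.02,0,0,0,0,0,0]]'; python3 - <<'E'
from k import *
f=vision.grab_frame("wrist");cv2.imwrite("pics/q_w.png",f["color"])
f=vision.grab_frame("side");cv2.imwrite("pics/q_s.png",f["color"])
r=R.from_euler("xyz",[180,0,93.1],degrees=True); print(togo([457,-214,172+127+120],r))
E
```

```text
time_s: 42.88
ee_pos: [616.0, -131.9, 302.5]
ee_rot: [180.0, 0.1, 98.0]
force: [0.2, 0.2, 0.0]
gripper_width: 59.6
time_s: 43.5
ee_pos: [616.5, -131.6, 302.6]
ee_rot: [179.9, 0.1, 98.0]
force: [1.1, -0.1, 1.8]
gripper_width: 27.9
time_s: 44.12
ee_pos: [616.4, -131.4, 423.8]
ee_rot: [179.8, 0.2, 98.0]
force: [0.4, -0.1, -1.2]
gripper_width: 27.8
(array([-0.0597, -0.169 ,  0.0023]), array([-0.0011,  0.0013,  0.0856]))
```

View pics/q_s.png

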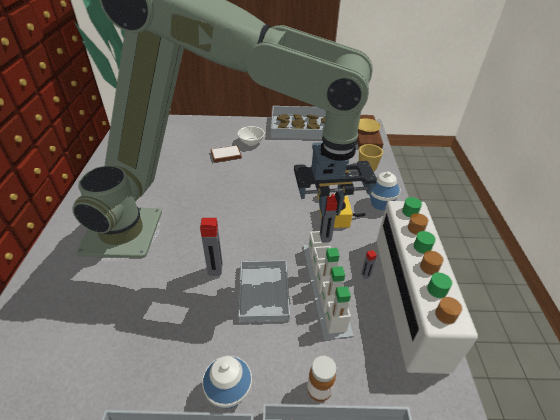

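```bash
python3 -m jog '[[0.02,-0.012,-0.034,0,0,0,0],[0.02,-0.012,-0.034,0,0,0,0],[0.02,-0.012,-0.034,0,0,0,0],[0.02,-0.012,-0.034,0,0,0,0],[0.02,-0.012,-0.034,0,0,0,0.085],[0.02,0,0,0,0,0,0],[0.02,0,0,0.04,0,0,0],[0.02,0,0,0.04,0,0,0],[0.02,0,0,0.025,0,0,0],[0.02,0,0,0.012,0,0,0],[0.02,0,0,0,0,0,0]]'; python3 - <<'E'
from k import *
f=vision.grab_frame("side");cv2.imwrite("pics/r_s.png",f["color"])
E
```

```text
time_s: 45.6
ee_pos: [456.8, -214.4, 304.4]
ee_rot: [-180.0, 0.0, 93.2]
force: [-0.2, -0.5, -0.8]
gripper_width: 27.5
```

View pics/r_s.png

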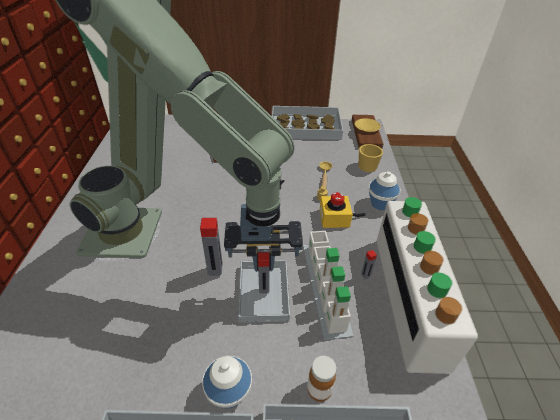

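```bash
python3 -m jog '[[0.02,0,0,0.003,0,0,0],[0.02,0,0,0.002,0,0,0],[0.02,0,0,0,0,0,0]]';  python3 -m jog '[[0.02,0,0,0.0015,0,0,0],[0.02,0,0,0,0,0,0]]'
```

```text
time_s: 46.02
ee_pos: [456.4, -214.7, 300.5]
ee_rot: [179.9, 0.1, 93.1]
force: [0.6, 0.6, -0.5]
gripper_width: 27.8
time_s: 46.28
ee_pos: [456.4, -214.7, 298.8]
ee_rot: [179.9, 0.1, 93.1]
force: [0.2, -0.8, -0.1]
gripper_width: 28.0
```

```bash
python3 -m jog '[[0.02,0,0,0.0015,0,0,0],[0.02,0,0,0,0,0,0]]'; python3 -m jog '[[0.036,0,0,0,0,0,0],[0.06,0,0,0,0,0,0],[0.06,0,0,0,0,0,0],[0.06,0,0,-0.02,0,0,0],[0.06,0,0,-0.05,0,0,0],[0.06,0,0,-0.05,0,0,0],[0.06,0,0,0,0,0,0]]'; python3 m.py;python3 - <<'E'
from k import *
for c in("side","top","wrist"):
    f=vision.grab_frame(c);cv2.imwrite(f"pics/s_{c}.png",f["color"])
E
```

```text
time_s: 46.52
ee_pos: [456.5, -214.7, 297.6]
ee_rot: [179.9, 0.1, 93.1]
force: [-1.3, -0.3, 1.4]
gripper_width: 27.6
time_s: 47.4
ee_pos: [457.0, -214.8, 421.4]
ee_rot: [179.5, 0.4, 93.1]
force: [-0.2, 0.4, -0.8]
gripper_width: 60.1
top counter z -0.3
stop top n 44 [656.2  65.7  97. ] [685.8  99.8 102.9] [674.2  82.5  98.5]Traceback (most recent call last):
  File "m.py", line 10, in <module>
    q=P[m]; print("spent top",len(q),q.min(0).round(1),q.max(0).round(1),q.mean(0).round(1))
                                     ~~~~~^^^
    return umr_minimum(a, axis, None, out, keepdims, initial, where)
ValueError: zero-size array to reduction operation minimum which has no identity
```

View pics/s_side.png

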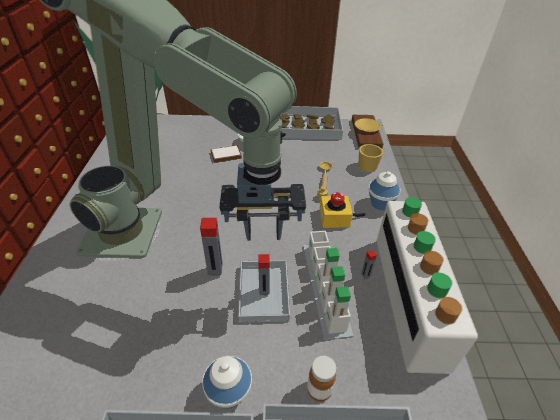

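View pics/s_wrist.png

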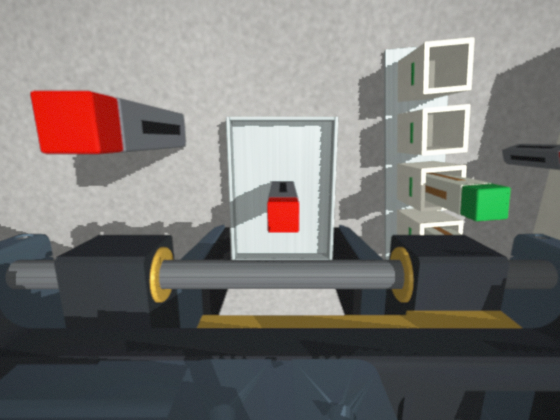

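The spent cartridge stands in the tray (wrist view (283,205)), and the three green caps are in their sockets. Now to twist the stop.

```bash
python3 - <<'E'
from k import *
r=R.from_euler("xyz",[180,0,93.1],degrees=True); print(togo([673.5,85,258+90],r)); print(ik(np.array([673.5,85,258]),r),ik(np.array([673.5,85,258]),R.from_euler("xyz",[180,0,30],degrees=True)))
E
```

```text
(array([0.287 , 0.2337, 0.0673]), array([-0.0017,  0.0004,  0.0005]))
(np.float64(2.1627771833951915e-13), array([6.22239230e+00, 3.38201265e+01, 8.59867416e+01, 1.77670378e-14,
       6.01931319e+01, 3.12239230e+00])) (np.float64(7.426595181217311e-12), array([6.22239230e+00, 3.38201265e+01, 8.59867416e+01, 1.37195615e-12,
       6.01931319e+01, 6.62223923e+01]))
```

```bash
python3 -m jog '[[0.07,0.041,0.0334,0,0,0,0],[0.07,0.041,0.0334,0,0,0,0],[0.07,0.041,0.0334,0,0,0,0],[0.07,0.041,0.0334,0,0,0,0],[0.07,0.041,0.0334,0.01,0,0,0],[0.07,0.041,0.0334,0.02,0,0,0],[0.07,0.041,0.0333,0.037,0,0,0],[0.07,0,0,0,0,0,0]]'; python3 - <<'E'
from k import *
f=vision.grab_frame("wrist");cv2.imwrite("pics/t_w.png",f["color"])
P=cloud(f);hsv=cv2.cvtColor(f["color"],cv2.COLOR_BGR2HSV)
g=((hsv[...,0]<8)|(hsv[...,0]>172))&(hsv[...,1]>150)&(hsv[...,2]>60)&(P[...,2]>80)&(P[...,2]<110)
q=P[g]; print(len(q),q.min(0),q.max(0),q.mean(0))
r=R.from_euler("xyz",[180,0,93.1],degrees=True); print(togo([673.5,85,258],r))
E
python3 capm.py 643 -312;python3 capm.py 635 -252;python3 capm.py 627 -192
```

```text
time_s: 48.6
ee_pos: [673.5, 86.3, 344.5]
ee_rot: [-179.5, 0.1, 93.3]
force: [0.1, -0.3, 0.0]
gripper_width: 70.0
1849 [654.95663905  68.39238792  80.01957427] [696.96665436 107.9753864  100.63479823] [675.38351431  90.23363617  96.767708  ]
(array([0.0006, 0.001 , 0.089 ]), array([-0.0065,  0.0027,  0.0029]))
top 114 ztop 151.8 top ctr [ 641.1 -293.4  150.5] [ 642.  -307.7  149. ]
side 270 ztop 151.5 top ctr [ 643.2 -295.3  149.4] [ 643.7 -304.7  149.6]
top 141 ztop 150.9 top ctr [ 636.5 -252.5  148.9] [ 636.9 -257.3  148.3]
side 265 ztop 151.7 top ctr [ 637.2 -252.   149.3] [ 637.9 -249.6  149.5]
top 129 ztop 151.4 top ctr [ 631.3 -209.1  149.7] [ 629.2 -196.1  148.6]
side 155 ztop 151.7 top ctr [ 631.3 -211.3  149.5] [ 631.1 -197.5  149.6]
```

View pics/t_w.png

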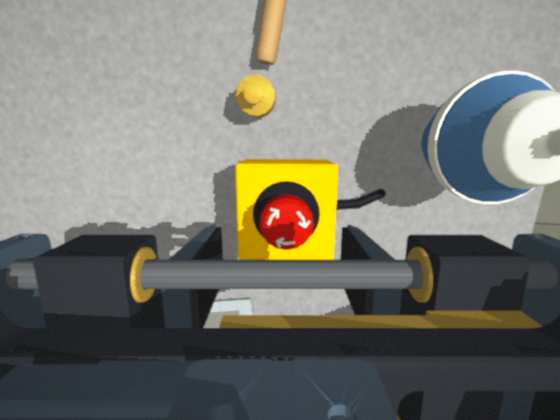

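```bash
python3 -m jog '[[0.07,0.001,0.001,0.03,0,0,0],[0.07,0,0,0.03,0,0,0],[0.07,0,0,0.018,0,0,0],[0.07,0,0,0.008,0,0,0],[0.07,0,0,0,0,0,0]]'; python3 -m jog '[[0.03,0,0,0,0,0,0],[0.03,0,0,0,0,0,0],[0.03,0,0,0,0,0,0],[0.03,0,0,0,0,0,0],[0.03,0,0,0,0,0,0]]' 30
```

```text
time_s: 49.58
ee_pos: [674.3, 84.2, 265.4]
ee_rot: [179.9, 0.1, 93.1]
force: [-0.6, -0.3, -0.3]
gripper_width: 70.3
time_s: 50.2
ee_pos: [674.4, 84.4, 265.6]
ee_rot: [179.9, 0.1, 93.1]
force: [0.3, -0.3, 1.8]
gripper_width: 41.4
```

```bash
python3 -m jog '[[0.03,0,0,0,0,0,0.12],[0.03,0,0,0,0,0,0.14],[0.03,0,0,0,0,0,0.14],[0.03,0,0,0,0,0,0.14],[0.03,0,0,0,0,0,0.14],[0.03,0,0,0,0,0,0.14],[0.03,0,0,0,0,0,0.14],[0.03,0,0,0,0,0,0]]'; python3 -m jog '[[0.05,0,0,0,0,0,0],[0.07,0,0,0,0,0,0],[0.07,0,0,0,0,0,0],[0.07,0,0,-0.02,0,0,0],[0.07,0,0,-0.05,0,0,0],[0.07,0,0,-0.05,0,0,0],[0.07,0,0,0,0,0,0]]'; python3 - <<'E'
from k import *
for c in ("wrist","side","top"):
    f=vision.grab_frame(c);cv2.imwrite(f"pics/u_{c}.png",f["color"])
    P=cloud(f);hsv=cv2.cvtColor(f["color"],cv2.COLOR_BGR2HSV)
    g=((hsv[...,0]<8)|(hsv[...,0]>172))&(hsv[...,1]>150)&(hsv[...,2]>60)&(abs(P[...,0]-675)<40)&(abs(P[...,1]-85)<40)&(P[...,2]>80)&(P[...,2]<130)
    q=P[g]; print(c,len(q),len(q) and np.percentile(q[:,2],[50,75,95]))
E
```

```text
time_s: 51.2
ee_pos: [673.4, 85.0, 266.2]
ee_rot: [-180.0, 0.1, 38.1]
force: [-3.7, 3.4, 6.4]
gripper_width: 41.8
time_s: 52.08
ee_pos: [674.7, 84.5, 390.3]
ee_rot: [179.6, -0.5, 38.1]
force: [0.2, 0.5, 0.0]
gripper_width: 70.1
wrist 1391 [105.26195448 105.91637902 106.74115301]
side 126 [103.28369642 106.20640818 108.81014942]
top 0 0
```

View pics/u_side.png

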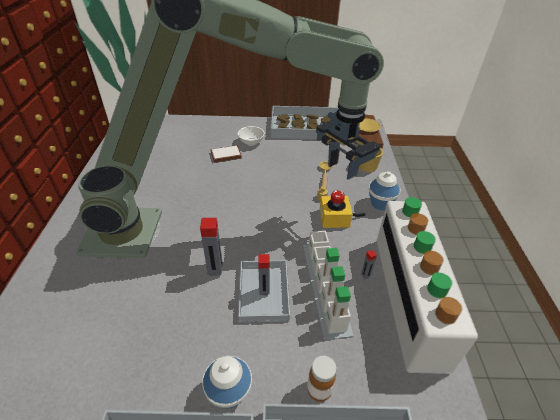

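The head is back up, at 105–106 mm against 98 mm latched. I'll let things settle, run a final check and hand in.

```bash
python3 -m jog '[[0.07,0,0,-0.02,0,0,0],[0.07,0,0,0,0,0,0],[0.07,0,0,0,0,0,0],[0.07,0,0,0,0,0,0],[0.07,0,0,0,0,0,0]]'; python3 capm.py 643 -312;python3 capm.py 635 -252;python3 capm.py 627 -192; python3 - <<'E'
from k import *
f=vision.grab_frame("wrist");P=cloud(f);hsv=cv2.cvtColor(f["color"],cv2.COLOR_BGR2HSV)
red=lambda P,hsv:((hsv[...,0]<8)|(hsv[...,0]>172))&(hsv[...,1]>150)&(hsv[...,2]>60)
q=P[red(P,hsv)&(abs(P[...,0]-675)<40)&(abs(P[...,1]-85)<40)&(P[...,2]>80)];print("stop",np.median(q[:,2]))
f=vision.grab_frame("side");P=cloud(f);hsv=cv2.cvtColor(f["color"],cv2.COLOR_BGR2HSV)
q=P[red(P,hsv)&(abs(P[...,0]-457)<60)&(abs(P[...,1]+214)<80)];print("spent cap",q.mean(0),q[:,2].max())
for l in ["jar","bottle","scoop","weight","slipblock","bowl"]:
    for o in vision.find_in("side",l)[:1]: print(l,np.round(o["location"]),round(o["p"],2))
from workcell import ticket
ticket.job_done()
E
```

```text
time_s: 52.85
ee_pos: [674.0, 84.6, 404.4]
ee_rot: [179.9, 0.1, 38.1]
force: [0.5, -1.1, 0.2]
gripper_width: 70.2
top 112 ztop 151.1 top ctr [ 641.7 -293.8  149. ] [ 641.9 -308.1  148.4]
side 265 ztop 151.7 top ctr [ 642.9 -295.4  149.2] [ 643.5 -304.6  149.6]
top 142 ztop 151.2 top ctr [ 636.1 -252.5  149.9] [ 636.5 -256.3  148.6]
side 255 ztop 151.3 top ctr [ 637.3 -251.8  149.2] [ 637.3 -248.1  149.2]
top 130 ztop 151.4 top ctr [ 630.8 -209.   149.1] [ 629.7 -198.   148.6]
side 153 ztop 151.5 top ctr [ 631.  -211.6  148.9] [ 631.3 -196.6  149.4]
stop 105.24953922088764
spent cap [ 459.24765116 -221.23283195  140.67258153] 148.160543268251
jar [ 397. -503.   97.] 0.95
bottle [ 590. -484.   86.] 0.96
scoop [658. 346.  16.] 0.75
slipblock [277. 416.  20.] 0.74
bowl [368. 551.  30.] 0.81
the job is handed in; nothing more can be done
```

I restocked the dispenser and handed the job in at about 53 s of the 210 s allowed. I pressed the stop until it latched. Then I stood the three full cartridges present in sockets y = −120, −60 and 0, and moved the spent one from the magazine into the return tray. Last, I twisted the stop clockwise to free it. One full cartridge was knocked about 35 mm aside during the run, so I re-measured it before picking it up.

Last checks:
- **Full cartridges:** cap tops measured 148–150 mm against 149 mm expected, so all three are fully down.
- **Spent cartridge:** it stands in the tray, with its cap at about (459, −221) and its top at about 148 mm.
- **Stop:** the head is up at about 105 mm, against 98 mm when latched.
- **Bystanders:** jar, bottle, scoop, slipblock and bowl were within about 6 mm of their first readings. The network missed the weight in the last side picture. The wrist picture just before the twist still showed the weight near the stop.

No check failed.

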